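Hold a centre punch on a dish through the sighting bridge

TASK

Lay the wooden sighting bridge, brass lip up, across the two posts of the centring stand so that its forked ends drop over the pins and it lies flat on both posts, and let go of it. Then take the long pointed centre punch from the punch block and lower it, point down, upright and centred, through the brass bush of the bridge without touching it, until the point rests lightly on the middle of the dish. Finish while still holding the punch there, ready for the hammer blow: free of the bush all round, with the point lightly on the brass; leave the short thick punch in its block.

Things in the scene. Friction and masses are not known exactly. Their poses are not given: they have to be found in the camera images.
- stand_top (a point): Centring stand, fixed, rigid: plank 140 x 236 x 14 mm, two brass posts at y = +85 and -85 mm of this frame with flat tops 28 mm wide, each with a round-nosed steel pin 9 mm thick rising 26 mm above the top. Point: midway between the posts, level with their tops, 78 mm above the table; y from post to post, z up. Between them a board with a dish, wire clips up to 52 mm above the table.
- dish_centre (a point): Middle of the dish on the stand's dark board, on the upper face of its well, 31.5 mm above the table, straight below stand_top. The dish is about 90 mm wide, fixed and rigid.
- bridge_centre (a point): Sighting bridge, loose, 0.13 to 0.25 kg: pale wooden bar 34 mm wide (x), 199 mm long (y), 20 mm thick (z), flat on the table, lip up. Point: middle of the bar, half-way up. Each end is forked by an open slot 14 mm wide, 21 mm deep; slots drop over the stand's pins with 2.5 mm of play; seated, the point is 10 mm above stand_top. Take it across its width at the middle.
- bore_top (a point): Centre of the upper mouth of the brass bush in the middle of the bridge: plain through bore of 18 mm, 22.5 mm long along the bridge's z, from the bar's underside to a lip 2.5 mm above the bar's top (lip 26 mm across). The point is 12.5 mm above bridge_centre.
- punch_centre (a point): Centre punch, loose, about 0.11 kg: round steel rod 12 mm thick, 140 mm long, the lowest 14 mm tapered to a point; z is up along the rod. Point: middle of its length, 70 mm above the tip. It stands loosely, within 4 degrees of upright, in a 14 mm hole of the punch block, 40 mm deep, with 100 mm above the block.
- punch_tip (a point): The point of the centre punch, at the lower end of its axis; at the start 8 mm above the table, down in the block.
- flat_punch_centre (a point): Middle of the other punch, to be left alone: short and thick, 16 mm across and 95 mm long with a domed head of 23 mm, standing in the same block with 55 mm above it, 70 mm from the centre punch.
- block_top (a point): Centre of the top face of the punch block, fixed: dark wood, 60 mm (x) by 130 mm (y), 48 mm high. The centre punch stands 35 mm from here along -y, the short punch 35 mm along +y, so grasp the centre punch across x.

How it is judged:
On the way, in this order (a step that is already met when the one before it is completed fails the run):
1. the bridge lies flat on both posts, its bush over the middle of the dish, and is let go (horizontal distance between bore_top and dish_centre below 0.005 m and z of bridge_centre in the frame of stand_top between 0.008 and 0.012 m and angle between bridge_centre's own z axis and vertical below 0.03 rad and angle between the y axis of bridge_centre and the y axis of stand_top, either way round below 0.1 rad and contact force between the fingers and bridge below 0.05 N), for 0.2 s.
2. the point of the centre punch has come down through the bush and out below it (all of step 1 and z of punch_tip in the frame of bridge_centre below -0.012 m and horizontal distance between punch_tip and bore_top below 0.004 m), for 0.1 s.
At the end, for the whole second after the job is handed in: Bridge let go, flat on both posts, its bore within 5 mm of the dish's middle. Punch held upright (2.9 deg), point and middle within 2.5 mm of the bore's axis, clear of the bridge, point pressing on the dish with 0.2 to 25 N, 7 mm or less from its middle. Short punch not moved (all of step 1 and horizontal distance between each of punch_tip, punch_centre and bore_top below 0.0025 m and horizontal distance between punch_tip and dish_centre below 0.007 m and angle between punch_centre's own z axis and vertical below 0.05 rad and height (world z) of punch_tip below 0.0335 m and contact force between centre_punch and stand between 0.2 and 25 N and contact force between the fingers and centre_punch above 2 N and contact force between centre_punch and bridge below 0.1 N and linear speed of centre_punch below 0.02 m/s and distance of flat_punch_centre from where it was at the start of the episode below 0.01 m); the arm keeps its last pose, push and grip.
It fails at once if the punch touches the bridge or its bush (0.3 N) (contact force between centre_punch and bridge above 0.3 N).
It fails at once if the punch is pressed hard on the dish or stand (over 35 N) (contact force between centre_punch and stand above 35 N).
It fails at once if the short punch is taken out or knocked about (distance of flat_punch_centre from where it was at the start of the episode above 0.02 m).
It also fails if it takes over 59 s, if anything falls off the work surface, if the arm or the gripper's body presses on something with over 40 N, if the wrist force passes 120 N, or if a joint passes its speed limit or range.

ROBOT

A 6-joint arm with a two-finger parallel gripper is mounted at the origin on a cart in front of the work surface, level with it; the furniture and walls round the work are solid. World frame = base frame: x ahead of the robot, y to its left, z up, the work surface at z = 0. Lengths are in m, angles in rad, forces in N, time in s.
With the tool pointing down it reaches from about 0.325 to 0.75 m from the base axis. Payload 7.6 kg.
Tool frame: the origin (TCP) lies midway between the tips of the shut fingers; the grasp point (between the pads) lies 19 mm behind it (arm.grip_depth is the distance from the TCP to the grasp point, in m); z points along the fingers, x is the direction in which the jaws open and shut, and the axes are right-handed (so a half turn about z gives the same grasp; the last joint's range is limited). The gripper opens to 85 mm and grips with 20 to 120 N. Pads are 22 mm wide; open, the fingers measure 114 mm over their backs; the gripper's body (76 mm by 85 mm) begins 54 mm behind the grasp point. The pads swing forward as they close: fully open they stand 13 mm farther back than shut.
Start: joints at [1.074, 0.052, 1.401, -0, 1.689, -0.07], TCP at [0.217, 0.478, 0.231] pointing down, gripper open.
Joint ranges: [-2.9, 2.9], [-0.91, 2.17], [0.12, 2.37], [-1.06, 4.2], [0.26, 2.73], [-2.93, 2.93]. Speed limits (rad/s): [2.57, 2.57, 3.01, 3.14, 3.14, 3.14].

INTERFACE

Orientations are given as a 3x3 rotation matrix whose columns are the frame's x, y, z axes.
In Python, from station import telemetry, optics, arm, find_in gives the robot as it stands.
- The arm moves only by the tool play_rows, never from a script. Its argument "motion" is a list of rows, each an object of numbers: "x", "y", "z": the shift along the tool's x, y, z scaled (see below); "wx", "wy", "wz": the turn, a rotation vector about the tool's x, y, z scaled (see below). A call has 1 to 12 rows; each row is the pose to reach, as a shift and turn from the pose commanded when the call began, along the tool's axes at that moment; what a row does not reach only later rows make up. The controller multiplies each number of a shift by 0.12 m and each number of a turn by 30 degrees. A row lasts 1/8 s, in which the tool goes at most 62.5 mm and 10.7 degrees, less where a joint would pass 70% of its speed; a pose out of reach is approached as far as the arm can. A call with a number of a shift or a turn outside -1 to 1 is refused whole. A call with a gripper value outside its range is refused whole. "jaw" is the opening, from 0 (shut) to 1 (fully open), set as the call begins (left out, the last holds). The fingers move at their own pace and stop on an object; the grip force is fixed at half the most. Time passes only in rows, so rows that repeat a pose let the fingers close. It gives the time, the measured TCP pose, the force and the opening at its end, in the units of the state.
- telemetry.get_state(): the state, without advancing time (a new reading comes with each control period).
- optics.read_camera(name): name is "scene" or "side" or "wrist"; returns (picture, depth): 420x560x3 uint8, red, green, blue; 420x560 float32, m along the optical axis (not along the pixel's ray), 0 where there is no reading.
- optics.camera_info(name): a dict with "fov_y" (degrees; the focal length in pixels is half the picture's height over the tangent of half this angle, whatever the lens; pixels are square), "cx", "cy" (the principal point, pixels), "k1" (the pictures are not rectified: a ray, as slopes to the right and down, at radius r is drawn at 1 + k1 r^2 times it, then the intrinsics apply), "R" (3x3) and "t" (3): a world point X has camera coordinates R X + t. Camera axes: x right, y down, z forward; pixel columns grow to the right and rows downward; lengths in m; the calibration is good to about 2 mm. A picture is of the moment at which its call begins: read the wrist's pose just before it. camera_info takes no time and is no camera call; for the wrist camera it gives the pose at the moment of the call.
- arm.hand_in(): hands the job in, once; it reports no verdict.
Trained networks look in the newest picture that a camera, given by its name, has taken for a name from the list of things; names that differ only in an ending like _2 or _b are one class to them, and where a whole thing is asked for, a point or a joint stands for the part that bears it (a point fixed in the world has none). Each returns a list of dicts, best first, with "score" (0 to 1); they miss things now and then, are a little off and sometimes report something else, mostly with a low value. They report only what shows in the picture. A call takes as long as a camera call.
- find_in(camera, name): "pixel" ([column, row] in pixels, amid what is visible of it).
The state is a dict: "time": time; "joints": joint angles; "qvel": joint speeds; "tau": joint torques, N m; "eef_pos": TCP position; "tool_rot": TCP orientation; "wrist_force": force on the tool from outside, world axes, zero at the start; "moment": the same for the moment, N m; "gripper_width": finger opening in m.
Only numpy, scipy, OpenCV 4.12 (cv2) and the standard library are available. Lean on these libraries where they do the work, as an engineer would, in place of code of your own. Each camera call takes 0.05 s, during which the arm holds its last target.

## Working session

There is one attempt and no reset: what is moved stays moved. The work goes in short steps, Python scripts to look and compute and a tool call to move; the robot and the scene stay as the last step left them, time stands still between calls to the robot, and variables do not carry over. Pictures are saved under pics/ and viewed, and the job is handed in when it is done.

Besides the shell and the picture viewer there is one more tool, called as name([rows], argument=value, ...), one row to a line, values as JSON. play_rows: Moves the arm, as the interface text tells. Shifts and turns lie within -1 to 1; 1 stands for 0.12 m of shift or 30 degrees of turn. Its arguments: {"type":"object","properties":{"motion":{"type":"array","items":{"type":"object","properties":{"x":{"type":"number","minimum":-1,"maximum":1},"y":{"type":"number","minimum":-1,"maximum":1},"z":{"type":"number","minimum":-1,"maximum":1},"wx":{"type":"number","minimum":-1,"maximum":1},"wy":{"type":"number","minimum":-1,"maximum":1},"wz":{"type":"number","minimum":-1,"maximum":1}}}},"jaw":{"type":"number"}},"required":["motion"]}

```bash
mkdir -p pics; ls; cat > h.py <<'E'
import numpy as np, cv2
from station import telemetry, optics, arm, find_in
def cam(name):
    i=optics.camera_info(name); p,d=optics.read_camera(name)
    return p,d,i
def save(n,p): cv2.imwrite('pics/'+n+'.png',cv2.cvtColor(p,cv2.COLOR_RGB2BGR))
def K(i,h=420):
    f=h/2/np.tan(np.radians(i['fov_y'])/2); return np.array([[f,0,i['cx']],[0,f,i['cy']],[0,0,1]]),np.array([i['k1'],0,0,0,0.])
def ray(i,px):
    k,dc=K(i); return cv2.undistortPoints(np.array(px,float).reshape(-1,1,2),k,dc).reshape(-1,2)
def onplane(i,px,z):
    s=ray(i,px); R=np.array(i['R']);t=np.array(i['t']); c=-R.T@t
    d=np.c_[s,np.ones(len(s))]@R; l=(z-c[2])/d[:,2]; return c+d*l[:,None]
def cloud(i,dep):
    h,w=dep.shape; u,v=np.meshgrid(np.arange(w),np.arange(h)); s=ray(i,np.stack([u,v],-1).reshape(-1,2))
    d=dep.reshape(-1,1); P=np.c_[s*d,d]; R=np.array(i['R']);t=np.array(i['t'])
    return ((P-t)@R).reshape(h,w,3)
def proj(i,X):
    k,dc=K(i); R=np.array(i['R']);t=np.array(i['t'],float)
    return cv2.projectPoints(np.array(X,float).reshape(-1,3),cv2.Rodrigues(R)[0],t,k,dc)[0].reshape(-1,2)
E
python3 - <<'E'
from h import *
np.set_printoptions(precision=4,suppress=True)
for n in ['scene','side','wrist']:
    p,d,i=cam(n); save(n+'0',p); np.savez('pics/'+n+'0.npz',p=p,d=d,**i); print(n,i['fov_y'],i['k1'],-np.array(i['R']).T@i['t'])
    for o in ['stand_top','dish_centre','bridge_centre','bore_top','punch_centre','punch_tip','flat_punch_centre','block_top']:
        r=find_in(n,o)
        print(o,[(np.round(q['pixel'],1),round(q['score'],2)) for q in r[:2]])
print(telemetry.get_state(), arm.grip_depth)
E
```

```text
pics
scene 42.610025515853096 -0.17235491377855677 [-0.1945 -0.5599  1.0573]
stand_top [(array([276.3, 249.1]), 0.88)]
dish_centre []
bridge_centre [(array([367.8, 287. ]), 0.72)]
bore_top [(array([370.6, 288. ]), 0.72)]
punch_centre [(array([366.8, 285.9]), 0.61), (array([175.9, 185.8]), 0.52)]
punch_tip []
flat_punch_centre [(array([196.1, 191.8]), 0.48)]
block_top [(array([189.8, 203.6]), 0.88)]
side 46.25271655561425 -0.08689061012582122 [ 0.5436 -0.9847  0.6296]
stand_top [(array([270.1, 243.3]), 0.77)]
dish_centre [(array([268. , 243.7]), 0.63)]
bridge_centre [(array([277.2, 311.9]), 0.57)]
bore_top [(array([278.2, 314.3]), 0.96)]
punch_centre [(array([265.6, 151.7]), 0.54)]
punch_tip [(array([265.3, 150.8]), 0.58)]
flat_punch_centre []
block_top [(array([267.5, 185.7]), 0.92)]
wrist 63.12443920730886 0.017815193064658473 [0.1458 0.5112 0.3741]
stand_top [(array([ 87.3, 411.4]), 0.93)]
dish_centre [(array([ 89.6, 414.4]), 0.65)]
bridge_centre []
bore_top []
punch_centre []
punch_tip []
flat_punch_centre []
block_top [(array([212.3, 368.9]), 0.7)]
{'time': 1.35, 'joints': array([ 1.0737,  0.0522,  1.4007,  0.    ,  1.6886, -0.0703]), 'qvel': array([-0.0012,  0.0025,  0.0008,  0.001 ,  0.0009,  0.    ]), 'tau': array([  0.0002, -38.1538, -36.0304,  -0.0001,   0.0003,  -0.    ]), 'eef_pos': array([0.2173, 0.4779, 0.2313]), 'tool_rot': array([[ 0.414 ,  0.9103,  0.    ],
       [ 0.9103, -0.414 ,  0.    ],
       [ 0.0001,  0.    , -1.    ]]), 'wrist_force': array([-0.748 ,  0.6772, -1.1711]), 'moment': array([-0.0291, -0.017 , -0.0598]), 'gripper_width': 0.08543136180669024} 0.0187
```

View pics/scene0.png

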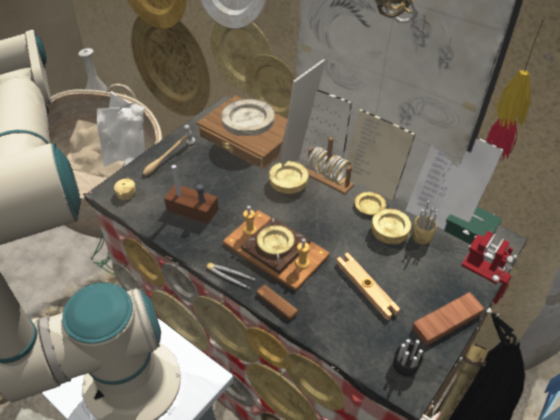

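View pics/side0.png

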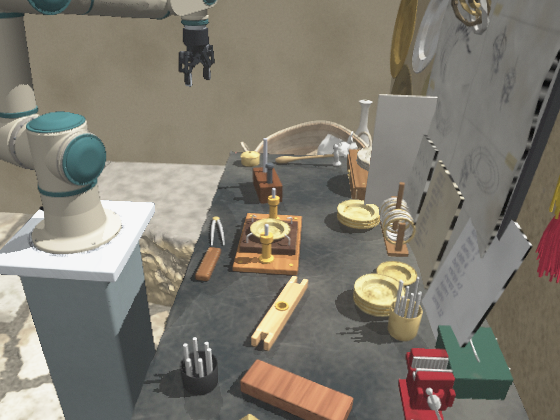

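View pics/wrist0.png

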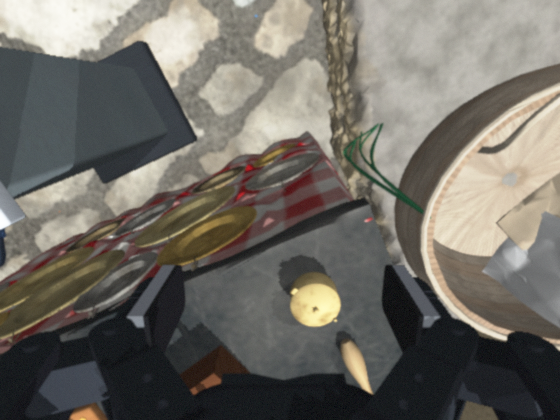

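```bash
python3 - <<'E'
from h import *
np.set_printoptions(precision=4,suppress=True)
L={k:dict(np.load(f'pics/{k}0.npz')) for k in ['scene','side']}
a=L['scene']; 
print('bore',onplane(a,[[368.5,283]],.0225),'brA',onplane(a,[[339.5,258.5]],.02),onplane(a,[[395.5,312]],.02))
print('posts',onplane(a,[[250,212],[304,243]],.104),'block',onplane(a,[[190,196]],.048),'punchtops',onplane(a,[[176,168]],.148),onplane(a,[[200,186]],.103))
a=L['side']
print('bore',onplane(a,[[282,305.5]],.0225),'pins',onplane(a,[[273.5,187],[266.5,229]],.104),'punchtop',onplane(a,[[265.5,139],[271,152]],[.148]))
for n in L:
    a=L[n]; C=cloud(a,a['d'])
    m=(C[...,2]>.013)&(C[...,2]<.03)
    r=(slice(250,325),slice(330,405)) if n=='scene' else (slice(275,350),slice(245,315))
    hsv=cv2.cvtColor(a['p'],cv2.COLOR_RGB2HSV)[r]
    mm=m[r]&(hsv[...,1]>60)&(hsv[...,2]>120)&(hsv[...,0]<35)
    pts=C[r][mm]; 
    print(n,len(pts),pts.mean(0)); rect=cv2.minAreaRect(pts[:,:2].astype(np.float32)*1000); print(rect)
w=dict(np.load('pics/wrist0.npz')); print(w['R'],w['t'],w['cx'],w['cy'])
E
```

```text
bore [[ 0.5163 -0.2661  0.0225]] brA [[ 0.5376 -0.1696  0.02  ]] [[ 0.4862 -0.3578  0.02  ]]
posts [[ 0.4653  0.0509  0.104 ]
 [ 0.4662 -0.1109  0.104 ]] block [[0.4511 0.2514 0.048 ]] punchtops [[0.4373 0.2705 0.148 ]] [[0.4577 0.2122 0.103 ]]
bore [[ 0.5194 -0.2642  0.0225]] pins [[ 0.4792  0.0711  0.104 ]
 [ 0.4781 -0.1236  0.104 ]] punchtop [[0.4429 0.2736 0.148 ]
 [0.4645 0.1828 0.148 ]]
scene 983 [ 0.5143 -0.2647  0.0199]
((516.3048706054688, -261.395751953125), (201.7578582763672, 39.27525329589844), 69.9171371459961)
side 1018 [ 0.5189 -0.2654  0.0191]
((517.5203247070312, -262.59332275390625), (200.6985626220703, 35.9172477722168), 70.21941375732422)
[[ 0.4134  0.9105  0.0005]
 [ 0.8667 -0.3937  0.3065]
 [ 0.2792 -0.1263 -0.9519]] [-0.5259 -0.0397  0.38  ] 283.0361535153563 201.26814163850412
```

```bash
python3 - <<'E'
import cv2
a=cv2.imread('pics/scene0.png');b=cv2.imread('pics/side0.png')
import numpy as np
x=cv2.resize(a[150:330,150:410],None,fx=3,fy=3,interpolation=cv2.INTER_CUBIC);cv2.imwrite('pics/s0z.png',x)
x=cv2.resize(b[120:360,200:340],None,fx=2.5,fy=2.5,interpolation=cv2.INTER_CUBIC);cv2.imwrite('pics/d0z.png',x)
E
```

```text
(no output)
```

View pics/s0z.png

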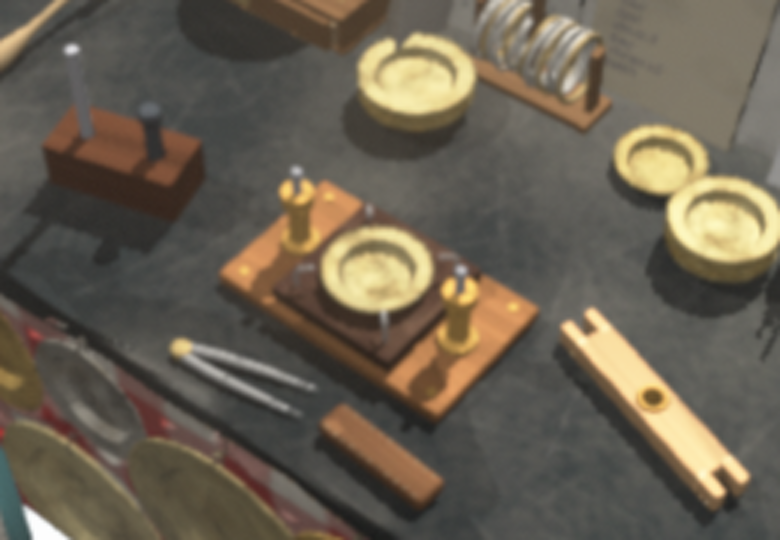

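View pics/d0z.png

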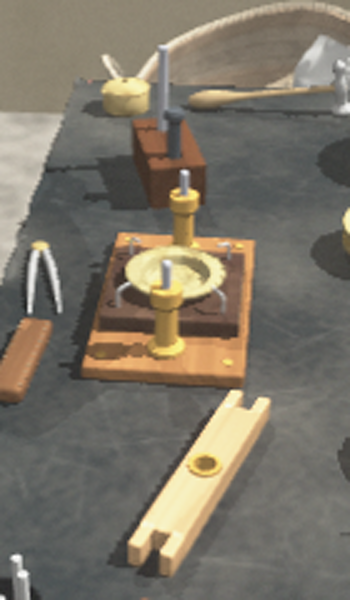

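play_rows([
  {"x": -0.4, "y": 0.4, "wz": 0.35},
  {"x": -0.8, "y": 0.8, "wz": 0.7},
  {"x": -1, "y": 1, "wz": 1},
  {"x": -1, "y": 1, "wz": 1},
], jaw=1)

```text
validation failed for argument at $.mo...
```

play_rows([
  {"x": 0.2, "y": 0.35, "wz": 0.35},
  {"x": 0.4, "y": 0.7, "wz": 0.7},
  {"x": 0.6, "y": 1, "wz": 1},
  {"x": 0.6, "y": 1, "wz": 1},
  {"x": 0.6, "y": 1, "wz": 1},
])

```text
validation failed for argument at $.mo...
```

```bash
python3 - <<'E'
from h import *
np.set_printoptions(precision=4,suppress=True)
n='wrist';p,d,i=cam(n); save(n+'1',p); np.savez('pics/'+n+'1.npz',p=p,d=d,**i)
s=telemetry.get_state(); print(s['eef_pos'],s['tool_rot'],s['joints'],s['time'],s['qvel'])
E
```

```text
[0.2173 0.4779 0.2313] [[ 0.414   0.9103  0.0001]
 [ 0.9103 -0.414   0.0001]
 [ 0.0002  0.     -1.    ]] [ 1.0737  0.0522  1.4007 -0.      1.6886 -0.0703] 1.4 [ 0.0002  0.0002 -0.001   0.0003  0.0008  0.    ]
```

View pics/wrist1.png

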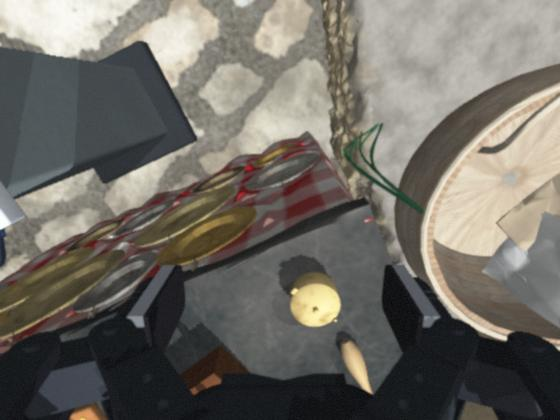

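play_rows([
  {"x": -0.4, "y": 0.4, "z": 0.0, "wx": 0.0, "wy": 0.0, "wz": 0.35},
  {"x": -0.8, "y": 0.8, "z": 0.0, "wx": 0.0, "wy": 0.0, "wz": 0.7},
  {"x": -1.0, "y": 1.0, "z": 0.0, "wx": 0.0, "wy": 0.0, "wz": 1.0},
  {"x": -1.0, "y": 1.0, "z": 0.0, "wx": 0.0, "wy": 0.0, "wz": 1.0},
], jaw=1.0)

```text
time: 1.9
eef_pos: [0.2778, 0.3173, 0.2318]
tool_rot: [[0.816, 0.578, 0.001], [0.578, -0.816, 0.001], [0.001, 0.0, -1.0]]
wrist_force: [-0.1, 0.8, -1.1]
gripper_width: 0.0853
```

play_rows([
  {"x": 0.2, "y": 0.35, "z": 0.0, "wx": 0.0, "wy": 0.0, "wz": 0.35},
  {"x": 0.4, "y": 0.7, "z": 0.0, "wx": 0.0, "wy": 0.0, "wz": 0.7},
  {"x": 0.6, "y": 1.0, "z": 0.0, "wx": 0.0, "wy": 0.0, "wz": 1.0},
  {"x": 0.6, "y": 1.0, "z": 0.0, "wx": 0.0, "wy": 0.0, "wz": 1.0},
  {"x": 0.6, "y": 1.0, "z": 0.0, "wx": 0.0, "wy": 0.0, "wz": 1.0},
])

```text
time: 2.52
eef_pos: [0.4048, 0.264, 0.2311]
tool_rot: [[0.995, 0.099, -0.001], [0.099, -0.995, 0.0], [-0.001, -0.0, -1.0]]
wrist_force: [-0.7, 0.7, 0.3]
gripper_width: 0.0854
```

```bash
python3 - <<'E'
from h import *
np.set_printoptions(precision=4,suppress=True)
n='wrist';p,d,i=cam(n); save(n+'1',p); np.savez('pics/'+n+'1.npz',p=p,d=d,**i)
s=telemetry.get_state(); print(s['eef_pos'],s['tool_rot'],s['joints'],s['time'],s['qvel'])
E
```

```text
[0.4046 0.2641 0.2313] [[ 0.995   0.0994 -0.0003]
 [ 0.0994 -0.995   0.0003]
 [-0.0003 -0.0003 -1.    ]] [ 0.5016 -0.0668  1.5192  0.0004  1.6893  0.4021] 2.575 [ 0.0062 -0.0118  0.006  -0.0025  0.0004  0.004 ]
```

View pics/wrist1.png

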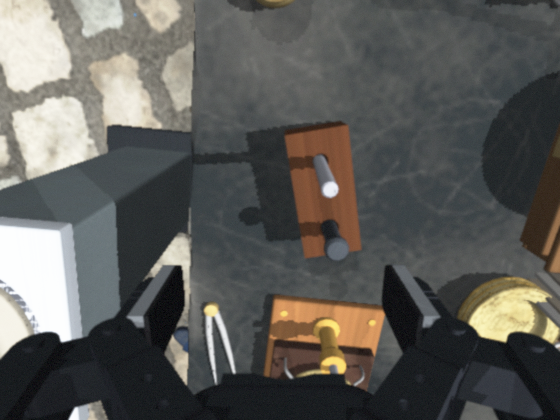

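```bash
python3 - <<'E'
from h import *
np.set_printoptions(precision=4,suppress=True)
a=dict(np.load('pics/wrist1.npz'))
print(onplane(a,[[318,158],[328,230]],.048)); print(onplane(a,[[330,188],[338,248]],[.148,.103]))
print(onplane(a,[[286,135],[347,123],[361,247],[304,257]],.048))
E
python3 -c "
import cv2
a=cv2.imread('pics/wrist1.png');cv2.imwrite('pics/w1z.png',cv2.resize(a[110:270,260:400],None,fx=3.7,fy=3.7,interpolation=cv2.INTER_CUBIC))"
```

```text
[[0.4364 0.2856 0.048 ]
 [0.4564 0.2124 0.048 ]]
[[0.4352 0.2834 0.148 ]
 [0.4574 0.2186 0.103 ]]
[[0.4035 0.3042 0.048 ]
 [0.4589 0.3208 0.048 ]
 [0.4934 0.1969 0.048 ]
 [0.4355 0.1794 0.048 ]]
```

View pics/w1z.png

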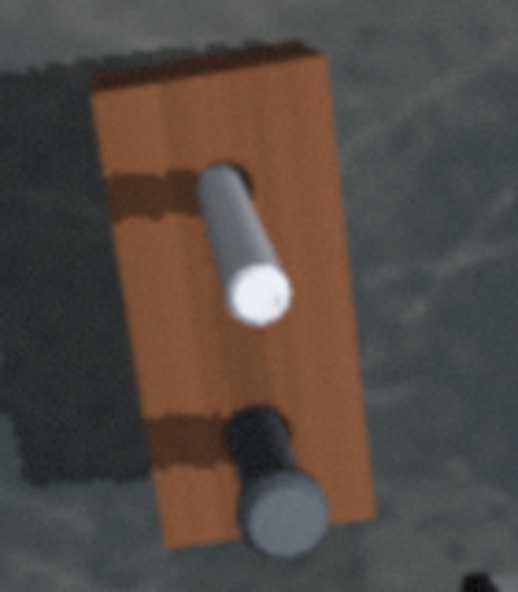

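play_rows([
  {"x": 0.1, "y": 0.5, "z": 0.0, "wx": 0.0, "wy": 0.0, "wz": 0.1},
  {"x": 0.2, "y": 1.0, "z": 0.0, "wx": 0.0, "wy": 0.0, "wz": 0.2},
  {"x": 0.2, "y": 1.0, "z": 0.0, "wx": 0.0, "wy": 0.0, "wz": 0.2},
])

```text
time: 2.95
eef_pos: [0.441, 0.144, 0.2316]
tool_rot: [[1.0, -0.011, 0.001], [-0.011, -1.0, -0.0], [0.001, 0.0, -1.0]]
wrist_force: [-0.5, 0.9, -0.2]
gripper_width: 0.0853
```

play_rows([
  {"x": 0.1, "y": 0.5, "z": 0.0, "wx": 0.0, "wy": 0.0, "wz": 0.0},
  {"x": 0.2, "y": 1.0, "z": 0.0, "wx": 0.0, "wy": 0.0, "wz": 0.0},
  {"x": 0.2, "y": 1.0, "z": 0.0, "wx": 0.0, "wy": 0.0, "wz": 0.0},
  {"x": 0.2, "y": 1.0, "z": 0.0, "wx": 0.0, "wy": 0.0, "wz": 0.0},
])

```text
time: 3.45
eef_pos: [0.4635, 0.0274, 0.2314]
tool_rot: [[1.0, -0.006, 0.0], [-0.006, -1.0, 0.001], [0.0, -0.001, -1.0]]
wrist_force: [0.2, -0.2, 0.5]
gripper_width: 0.0857
```

```bash
python3 - <<'E'
from h import *
np.set_printoptions(precision=4,suppress=True)
n='wrist';p,d,i=cam(n); save(n+'2',p); np.savez('pics/'+n+'2.npz',p=p,d=d,**i)
s=telemetry.get_state(); print(s['eef_pos'],s['tool_rot'],s['time'],s['qvel'])
E
```

```text
[0.4635 0.0277 0.2314] [[ 1.     -0.005   0.0003]
 [-0.005  -1.      0.0007]
 [ 0.0003 -0.0007 -1.    ]] 3.5 [ 0.0092  0.0012 -0.0009 -0.0026 -0.0007 -0.002 ]
```

View pics/wrist2.png

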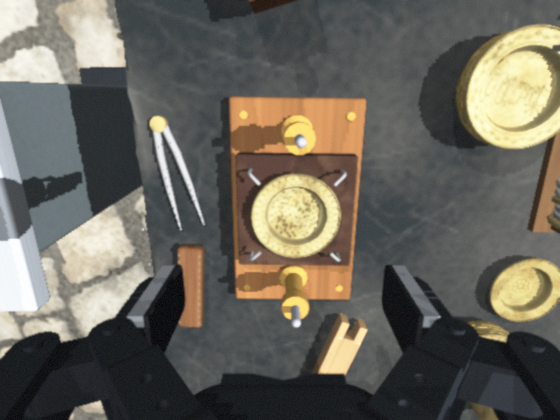

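```bash
cat >z.py <<'E'
import cv2,sys
n,x0,y0,x1,y1,f=sys.argv[1],*map(float,sys.argv[2:7]);x0,y0,x1,y1=map(int,(x0,y0,x1,y1))
a=cv2.imread(f'pics/{n}.png');cv2.imwrite(f'pics/{n}z{x0}_{y0}.png',cv2.resize(a[y0:y1,x0:x1],None,fx=f,fy=f,interpolation=cv2.INTER_CUBIC))
E
python3 z.py wrist2 220 90 380 340 2.4
python3 - <<'E'
from h import *
np.set_printoptions(precision=4,suppress=True)
a=dict(np.load('pics/wrist2.npz'))
P=onplane(a,[[302,142],[296,324]],.103);print(P,P.mean(0),np.diff(P,axis=0))
P=onplane(a,[[230,98],[365,99],[352,299],[236,298.5]],.014);print(P,P.mean(0))
P=onplane(a,[[250,216],[341,216],[296,174],[296,258]],.048);print(P)
C=cloud(a,a['d'])
for q in [(302,142),(302,133),(296,308),(296,324),(296,216),(244,216)]: print(q,C[q[1],q[0]])
E
```

```text
[[ 0.4788  0.0687  0.103 ]
 [ 0.4751 -0.1015  0.103 ]] [ 0.4769 -0.0164  0.103 ] [[-0.0037 -0.1702  0.    ]]
[[ 0.4106  0.1006  0.014 ]
 [ 0.5466  0.0989  0.014 ]
 [ 0.5466 -0.1342  0.014 ]
 [ 0.4056 -0.1327  0.014 ]] [ 0.4774 -0.0169  0.014 ]
[[ 0.4298 -0.0136  0.048 ]
 [ 0.5223 -0.014   0.048 ]
 [ 0.4763  0.0299  0.048 ]
 [ 0.4769 -0.0611  0.048 ]]
(302, 142) [0.4787 0.0688 0.1037]
(302, 133) [0.4801 0.0728 0.0777]
(296, 308) [ 0.4757 -0.097   0.0846]
(296, 324) [ 0.475  -0.1006  0.1042]
(296, 216) [ 0.4772 -0.0202  0.0308]
(244, 216) [ 0.4216 -0.0198  0.031 ]
```

View pics/wrist2z220_90.png

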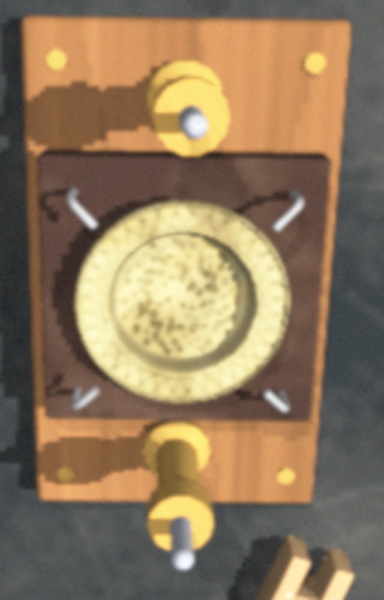

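play_rows([
  {"x": 0.1, "y": 0.5, "z": 0.0, "wx": 0.0, "wy": 0.0, "wz": 0.25},
  {"x": 0.2, "y": 1.0, "z": 0.0, "wx": 0.0, "wy": 0.0, "wz": 0.5},
  {"x": 0.2, "y": 1.0, "z": 0.0, "wx": 0.0, "wy": 0.0, "wz": 0.5},
])

```text
time: 3.88
eef_pos: [0.4871, -0.0954, 0.2309]
tool_rot: [[0.963, -0.269, -0.001], [-0.269, -0.963, -0.0], [-0.001, 0.0, -1.0]]
wrist_force: [0.7, 0.1, -0.1]
gripper_width: 0.0852
```

play_rows([
  {"x": 0.25, "y": 0.5, "z": 0.0, "wx": 0.0, "wy": 0.0, "wz": 0.0},
  {"x": 0.5, "y": 1.0, "z": 0.0, "wx": 0.0, "wy": 0.0, "wz": 0.0},
  {"x": 0.5, "y": 1.0, "z": 0.0, "wx": 0.0, "wy": 0.0, "wz": 0.0},
  {"x": 0.5, "y": 1.0, "z": 0.0, "wx": 0.0, "wy": 0.0, "wz": 0.0},
])

```text
time: 4.38
eef_pos: [0.5132, -0.2242, 0.2311]
tool_rot: [[0.964, -0.264, -0.0], [-0.264, -0.964, 0.001], [-0.0, -0.001, -1.0]]
wrist_force: [-0.6, 0.8, 1.1]
gripper_width: 0.0855
```

```bash
python3 - <<'E'
from h import *
np.set_printoptions(precision=4,suppress=True)
n='wrist';p,d,i=cam(n); save(n+'3',p); np.savez('pics/'+n+'3.npz',p=p,d=d,**i)
s=telemetry.get_state(); print(s['eef_pos'],s['tool_rot'],s['time'],s['qvel'])
E
python3 z.py wrist3 180 40 400 260 2.5
```

```text
[ 0.5131 -0.2237  0.2314] [[ 0.9646 -0.2637  0.0001]
 [-0.2637 -0.9646  0.0008]
 [-0.0001 -0.0008 -1.    ]] 4.425 [ 0.0073 -0.0136  0.0066 -0.0024  0.0004 -0.0024]
```

View pics/wrist3.png

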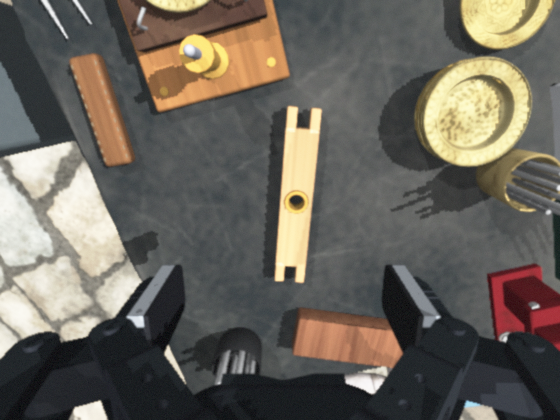

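```bash
python3 z.py wrist3 250 90 350 300 2.8; python3 - <<'E'
from h import *
np.set_printoptions(precision=4,suppress=True)
a=dict(np.load('pics/wrist3.npz'))
print('bore',onplane(a,[[296.5,201]],.0225))
P=onplane(a,[[287.5,107],[322.5,108],[306,282],[275.5,281]],.02);print(P,P.mean(0))
C=cloud(a,a['d']); hsv=cv2.cvtColor(a['p'],cv2.COLOR_RGB2HSV)
m=np.zeros(C.shape[:2],bool); m[95:295,262:335]=1
m&=(C[...,2]>.014)&(C[...,2]<.028)&(hsv[...,2]>120)
pts=C[m]; print(m.sum(),pts.mean(0)); r=cv2.minAreaRect((pts[:,:2]*1000).astype(np.float32)); print(r)
q=pts[:,:2]-pts[:,:2].mean(0); u,sv,vt=np.linalg.svd(q,full_matrices=False); print(np.degrees(np.arctan2(vt[0,1],vt[0,0])))
E
```

```text
bore [[ 0.5181 -0.2599  0.0225]]
[[ 0.5342 -0.1631  0.02  ]
 [ 0.5676 -0.1732  0.02  ]
 [ 0.5036 -0.3604  0.02  ]
 [ 0.4694 -0.3497  0.02  ]] [ 0.5187 -0.2616  0.02  ]
4847 [ 0.5201 -0.2542  0.0203]
((517.6851196289062, -261.42816162109375), (197.59576416015625, 34.12319564819336), 70.54531860351562)
-109.4656216389654
```

View pics/wrist3z250_90.png

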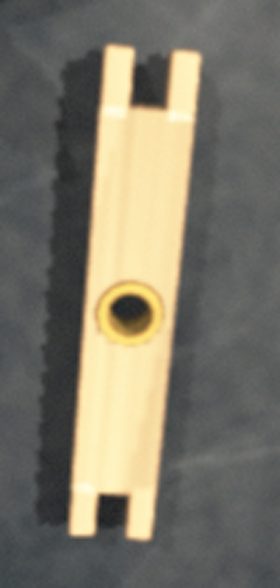

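play_rows([
  {"x": 0.06, "y": 0.15, "z": 0.4, "wx": 0.0, "wy": 0.0, "wz": 0.13},
  {"x": 0.12, "y": 0.29, "z": 0.8, "wx": 0.0, "wy": 0.0, "wz": 0.13},
  {"x": 0.12, "y": 0.29, "z": 1.0, "wx": 0.0, "wy": 0.0, "wz": 0.13},
  {"x": 0.12, "y": 0.29, "z": 1.0, "wx": 0.0, "wy": 0.0, "wz": 0.13},
])

```text
time: 4.92
eef_pos: [0.5167, -0.2607, 0.1096]
tool_rot: [[0.944, -0.329, -0.003], [-0.329, -0.944, 0.002], [-0.004, -0.001, -1.0]]
wrist_force: [-0.4, -1.1, 0.8]
gripper_width: 0.0854
```

```bash
python3 - <<'E'
from h import *
np.set_printoptions(precision=4,suppress=True)
n='wrist';p,d,i=cam(n); save(n+'4',p); np.savez('pics/'+n+'4.npz',p=p,d=d,**i)
s=telemetry.get_state(); print(s['eef_pos'],s['tool_rot'],s['time'],s['wrist_force'])
E
```

```text
[ 0.5176 -0.2615  0.1117] [[ 0.9443 -0.3291 -0.0002]
 [-0.3291 -0.9443  0.0005]
 [-0.0004 -0.0004 -1.    ]] 4.975 [-0.0225 -0.4378  0.6826]
```

View pics/wrist4.png

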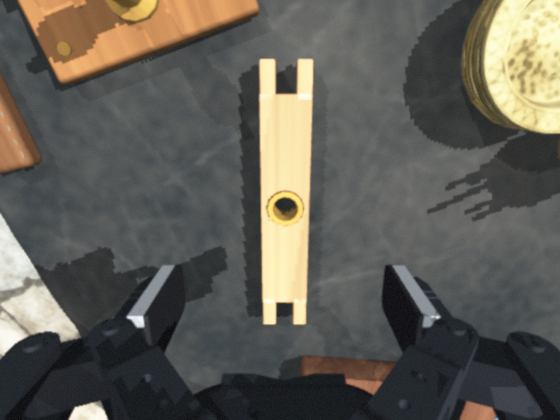

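```bash
python3 - <<'E'
from h import *
np.set_printoptions(precision=4,suppress=True)
a=dict(np.load('pics/wrist4.npz'))
print('bore',onplane(a,[[286,208]],.0225))
P=onplane(a,[[259.5,59],[313,59],[305.5,324],[263,324]],.02);print(P,P.mean(0)); q=(P[0]+P[1]-P[2]-P[3]);print(np.degrees(np.arctan2(q[1],q[0])))
E
```

```text
bore [[ 0.5183 -0.2608  0.0225]]
[[ 0.5345 -0.1626  0.02  ]
 [ 0.5662 -0.1737  0.02  ]
 [ 0.5007 -0.3599  0.02  ]
 [ 0.4683 -0.3488  0.02  ]] [ 0.5174 -0.2613  0.02  ]
70.52327144904676
```

play_rows([
  {"x": 0.0, "y": 0.0, "z": 0.35, "wx": 0.0, "wy": 0.0, "wz": 0.0},
  {"x": 0.0, "y": 0.0, "z": 0.7, "wx": 0.0, "wy": 0.0, "wz": 0.0},
  {"x": 0.0, "y": 0.0, "z": 0.9, "wx": 0.0, "wy": 0.0, "wz": 0.0},
  {"x": 0.0, "y": 0.0, "z": 0.9, "wx": 0.0, "wy": 0.0, "wz": 0.0},
])

```text
time: 5.48
eef_pos: [0.5174, -0.2622, 0.0035]
tool_rot: [[0.944, -0.33, -0.001], [-0.33, -0.944, 0.001], [-0.001, -0.0, -1.0]]
wrist_force: [0.6, -0.0, 0.2]
gripper_width: 0.085
```

play_rows([
  {"x": 0.0, "y": 0.0, "z": 0.0, "wx": 0.0, "wy": 0.0, "wz": 0.0},
  {"x": 0.0, "y": 0.0, "z": 0.0, "wx": 0.0, "wy": 0.0, "wz": 0.0},
  {"x": 0.0, "y": 0.0, "z": 0.0, "wx": 0.0, "wy": 0.0, "wz": 0.0},
  {"x": 0.0, "y": 0.0, "z": 0.0, "wx": 0.0, "wy": 0.0, "wz": 0.0},
  {"x": 0.0, "y": 0.0, "z": 0.0, "wx": 0.0, "wy": 0.0, "wz": 0.0},
  {"x": 0.0, "y": 0.0, "z": 0.0, "wx": 0.0, "wy": 0.0, "wz": 0.0},
], jaw=0.0)

```text
time: 6.22
eef_pos: [0.5181, -0.2637, 0.0048]
tool_rot: [[0.943, -0.331, 0.002], [-0.331, -0.943, -0.001], [0.003, 0.0, -1.0]]
wrist_force: [-0.4, 1.6, 6.0]
gripper_width: 0.0323
```

play_rows([
  {"x": 0.0, "y": 0.0, "z": -0.15, "wx": 0.0, "wy": 0.0, "wz": 0.0},
  {"x": 0.0, "y": 0.0, "z": -0.5, "wx": 0.0, "wy": 0.0, "wz": 0.0},
  {"x": 0.0, "y": 0.0, "z": -0.9, "wx": 0.0, "wy": 0.0, "wz": 0.0},
  {"x": 0.0, "y": 0.0, "z": -1.0, "wx": 0.0, "wy": 0.0, "wz": 0.0},
])

```text
time: 6.72
eef_pos: [0.5187, -0.2641, 0.128]
tool_rot: [[0.943, -0.331, 0.006], [-0.331, -0.943, -0.004], [0.007, 0.001, -1.0]]
wrist_force: [-0.4, 0.2, -1.5]
gripper_width: 0.0327
```

```bash
python3 - <<'E'
from h import *
np.set_printoptions(precision=4,suppress=True)
n='wrist';p,d,i=cam(n); save(n+'5',p); np.savez('pics/'+n+'5.npz',p=p,d=d,**i)
s=telemetry.get_state(); print(s['eef_pos'],s['tool_rot'],s['time'],s['wrist_force'],s['gripper_width'])
E
```

```text
[ 0.5184 -0.2639  0.1273] [[ 0.9435 -0.3314  0.005 ]
 [-0.3314 -0.9435 -0.0028]
 [ 0.0056  0.001  -1.    ]] 6.775 [0.4554 1.2292 0.0361] 0.03253911167013942
```

View pics/wrist5.png

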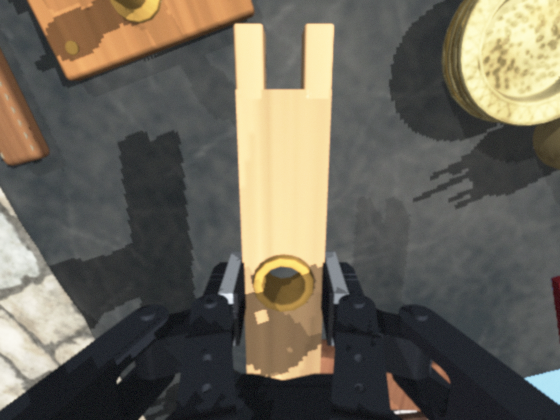

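```bash
python3 z.py wrist5 200 10 360 330 1.8; python3 - <<'E'
from h import *
np.set_printoptions(precision=4,suppress=True)
a=dict(np.load('pics/wrist5.npz'))
C=cloud(a,a['d'])
for v in range(30,250,20):
  print(v,C[v,245],C[v,285],C[v,322])
B=onplane(a,[[284,283]],.145); print(B)
P=onplane(a,[[235,26],[333,26]],.1425);print(P,P.mean(0),np.linalg.norm(P[0]-P[1]))
q=P.mean(0)-B[0]; print(np.degrees(np.arctan2(q[1],q[0])),np.linalg.norm(q))
E
```

```text
30 [ 0.5389 -0.1664  0.1422] [ 0.5604 -0.1513  0.001 ] [ 0.5635 -0.175   0.1424]
50 [ 0.5367 -0.1723  0.1431] [ 0.5561 -0.1634  0.0001] [ 0.5614 -0.1811  0.1443]
70 [ 0.5344 -0.1783  0.1435] [ 0.5517 -0.1762 -0.0005] [ 0.5595 -0.1871  0.1448]
90 [ 0.532  -0.1844  0.143 ] [ 0.5453 -0.189   0.1438] [ 0.5576 -0.1934  0.1438]
110 [ 0.5296 -0.1907  0.1438] [ 0.5431 -0.1954  0.144 ] [ 0.5556 -0.1999  0.1435]
130 [ 0.5269 -0.1974  0.1428] [ 0.5408 -0.2021  0.1443] [ 0.5536 -0.2067  0.1431]
150 [ 0.5243 -0.2041  0.1437] [ 0.5384 -0.209   0.1441] [ 0.5513 -0.2136  0.144 ]
170 [ 0.5215 -0.2112  0.1436] [ 0.5359 -0.2162  0.144 ] [ 0.5491 -0.2209  0.1436]
190 [ 0.5185 -0.2188  0.1425] [ 0.5332 -0.2237  0.1434] [ 0.5467 -0.2283  0.144 ]
210 [ 0.5158 -0.2261  0.144 ] [ 0.5305 -0.2316  0.1432] [ 0.5443 -0.2365  0.1431]
230 [ 0.5125 -0.2342  0.1433] [ 0.5277 -0.2395  0.1435] [ 0.5418 -0.2449  0.1424]
[[ 0.5197 -0.2614  0.145 ]]
[[ 0.5362 -0.1642  0.1425]
 [ 0.5673 -0.1751  0.1425]] [ 0.5518 -0.1697  0.1425] 0.032992424604103114
70.70478950128543 0.09715543860046116
```

View pics/wrist5z200_10.png

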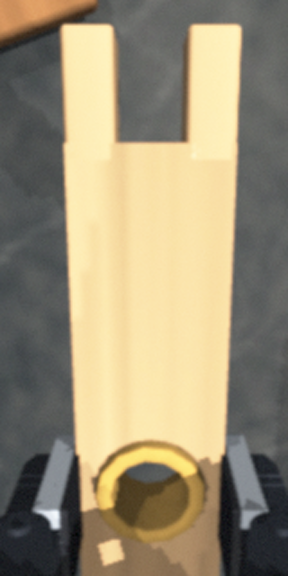

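play_rows([
  {"x": -0.15, "y": -0.25, "z": -0.15, "wx": 0.0, "wy": 0.0, "wz": -0.15},
  {"x": -0.35, "y": -0.65, "z": -0.15, "wx": 0.0, "wy": 0.0, "wz": -0.4},
  {"x": -0.5, "y": -1.0, "z": -0.15, "wx": 0.0, "wy": 0.0, "wz": -0.61},
  {"x": -0.5, "y": -1.0, "z": -0.15, "wx": 0.0, "wy": 0.0, "wz": -0.61},
  {"x": -0.5, "y": -1.0, "z": -0.15, "wx": 0.0, "wy": 0.0, "wz": -0.61},
])

```text
time: 7.4
eef_pos: [0.5, -0.1303, 0.1401]
tool_rot: [[1.0, -0.019, -0.002], [-0.019, -1.0, 0.0], [-0.002, -0.0, -1.0]]
wrist_force: [-0.7, -0.2, -2.1]
gripper_width: 0.0324
```

play_rows([
  {"x": -0.05, "y": -0.3, "z": 0.0, "wx": 0.0, "wy": 0.0, "wz": 0.0},
  {"x": -0.15, "y": -0.7, "z": 0.0, "wx": 0.0, "wy": 0.0, "wz": 0.0},
  {"x": -0.21, "y": -0.935, "z": 0.0, "wx": 0.0, "wy": 0.0, "wz": 0.0},
  {"x": -0.21, "y": -0.935, "z": 0.0, "wx": 0.0, "wy": 0.0, "wz": 0.0},
  {"x": -0.21, "y": -0.935, "z": 0.0, "wx": 0.0, "wy": 0.0, "wz": 0.0},
])

```text
time: 8.02
eef_pos: [0.4775, -0.0187, 0.141]
tool_rot: [[1.0, -0.02, -0.0], [-0.02, -1.0, -0.0], [-0.0, 0.0, -1.0]]
wrist_force: [-0.3, -0.8, -1.7]
gripper_width: 0.0324
```

```bash
python3 - <<'E'
from h import *
np.set_printoptions(precision=4,suppress=True)
for n in ['wrist','side','scene']:
  p,d,i=cam(n); save(n+'6',p); np.savez('pics/'+n+'6.npz',p=p,d=d,**i)
  s=telemetry.get_state(); print(s['eef_pos'],s['tool_rot'],s['time'],s['wrist_force'],s['gripper_width'])
E
python3 z.py side6 200 100 340 280 3.3
```

```text
[ 0.4775 -0.0188  0.141 ] [[ 0.9998 -0.0203 -0.0005]
 [-0.0203 -0.9998 -0.0003]
 [-0.0005  0.0003 -1.    ]] 8.075 [ 0.5619 -0.8869 -1.7558] 0.03279849644081153
[ 0.4775 -0.0188  0.141 ] [[ 0.9998 -0.0204 -0.0004]
 [-0.0204 -0.9998 -0.0001]
 [-0.0004  0.0002 -1.    ]] 8.125 [-0.1192 -0.3732 -2.3403] 0.03276606891382416
[ 0.4774 -0.0186  0.1411] [[ 0.9998 -0.0203 -0.0004]
 [-0.0203 -0.9998 -0.0001]
 [-0.0004  0.0001 -1.    ]] 8.175 [-0.3387 -0.1026 -1.7549] 0.032472238903344386
```

View pics/wrist6.png

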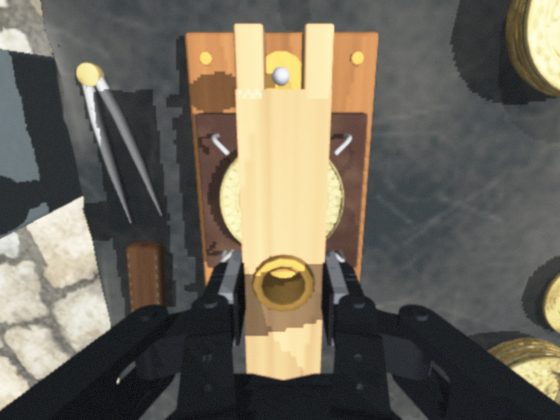

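View pics/side6z200_100.png

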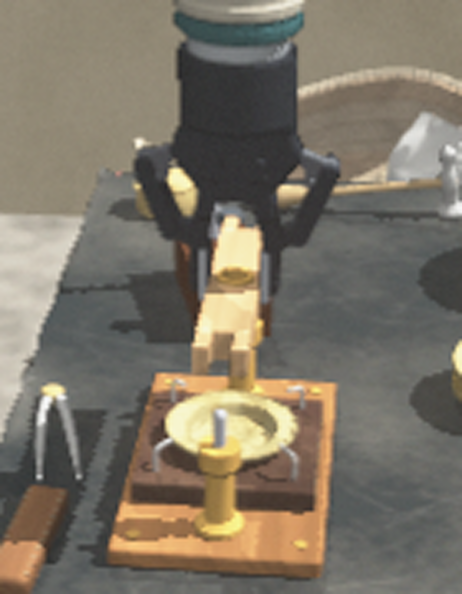

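```bash
python3 - <<'E'
from h import *
np.set_printoptions(precision=4,suppress=True)
a=dict(np.load('pics/wrist6.npz')); zt=.141+.0163
C=cloud(a,a['d']); print(C[76,281],C[72:79,278:285,2])
pin=onplane(a,[[281,76]],.103); print('pin',pin)
P=onplane(a,[[235,25],[333,25]],zt);S=onplane(a,[[263,60],[305,60]],zt);print(P.mean(0),S.mean(0),'width',np.linalg.norm(P[0]-P[1]),np.linalg.norm(S[0]-S[1]))
sb=onplane(a,[[283,91]],zt);print('slot bottom',sb)
B=onplane(a,[[283.5,283]],zt+.0025);print('bore',B)
E
python3 z.py side6 200 100 340 280 3.3
```

```text
[0.4781 0.0677 0.1034] [[0.1037 0.1027 0.1036 0.1037 0.1047 0.1034 0.1046]
 [0.1036 0.104  0.103  0.1032 0.1038 0.1044 0.1037]
 [0.1038 0.1045 0.2837 0.1036 0.1035 0.1041 0.1036]
 [0.1038 0.1037 0.1025 0.1042 0.1043 0.1036 0.104 ]
 [0.1048 0.1033 0.1049 0.1034 0.1046 0.1037 0.1032]
 [0.1042 0.1036 0.1041 0.1039 0.1035 0.1042 0.1049]
 [0.1032 0.104  0.1032 0.1038 0.1026 0.1047 0.103 ]]
pin [[0.4781 0.0677 0.103 ]]
[0.4797 0.0814 0.1573] [0.4795 0.0707 0.1573] width 0.03251627971831139 0.014364007535045565
slot bottom [[0.479  0.0607 0.1573]]
bore [[ 0.4777 -0.0146  0.1598]]
```

play_rows([
  {"x": -0.005, "y": 0.0, "z": 0.1, "wx": 0.0, "wy": 0.0, "wz": 0.0},
  {"x": -0.01, "y": 0.005, "z": 0.22, "wx": 0.0, "wy": 0.0, "wz": 0.0},
  {"x": -0.01, "y": 0.005, "z": 0.22, "wx": 0.0, "wy": 0.0, "wz": 0.0},
  {"x": -0.01, "y": 0.005, "z": 0.22, "wx": 0.0, "wy": 0.0, "wz": 0.0},
])

```text
time: 8.68
eef_pos: [0.4761, -0.0181, 0.1149]
tool_rot: [[1.0, -0.018, -0.0], [-0.018, -1.0, 0.0], [-0.0, -0.0, -1.0]]
wrist_force: [-0.5, -0.1, -1.5]
gripper_width: 0.0329
```

```bash
python3 - <<'E'
from h import *
np.set_printoptions(precision=4,suppress=True)
for n in ['wrist','side','scene']:
  p,d,i=cam(n); save(n+'7',p); np.savez('pics/'+n+'7.npz',p=p,d=d,**i)
  s=telemetry.get_state(); print(s['eef_pos'],s['tool_rot'][0],s['time'],s['wrist_force'],s['gripper_width'])
E
python3 z.py side7 220 140 320 240 5; python3 z.py wrist7 220 10 350 140 4.4;python3 z.py scene7 220 180 340 280 5
```

```text
[ 0.4763 -0.0181  0.1152] [ 0.9998 -0.0183  0.0006] 8.725 [-0.5699  1.4703 -0.9742] 0.03284566508521561
[ 0.4764 -0.0181  0.1154] [ 0.9998 -0.0183  0.001 ] 8.775 [-0.496   0.2809 -1.6062] 0.03265298214349372
[ 0.4764 -0.0181  0.1154] [ 0.9998 -0.0183  0.001 ] 8.825 [-0.4427  0.0327 -1.8022] 0.032554599927771884
```

View pics/wrist7z220_10.png

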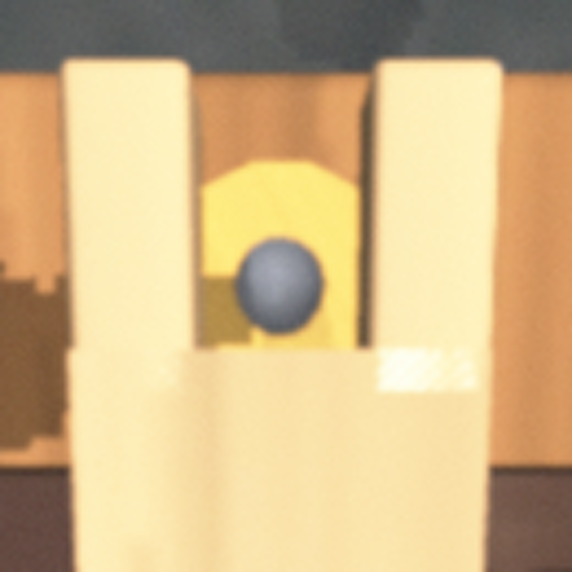

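View pics/side7z220_140.png

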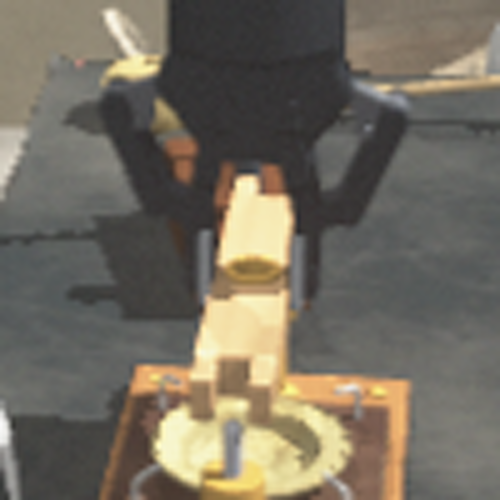

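View pics/scene7z220_180.png

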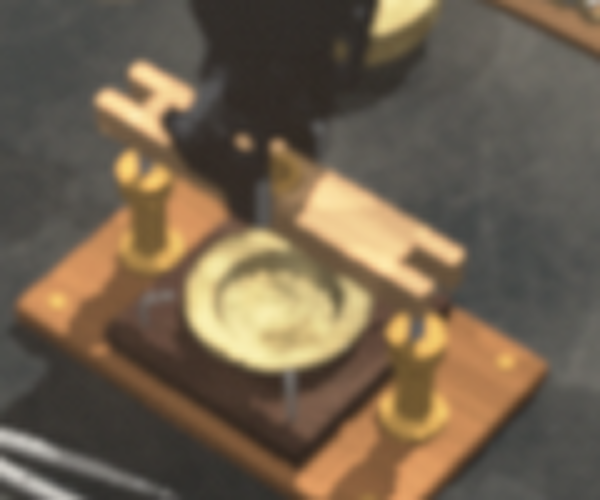

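```bash
python3 - <<'E'
from h import *
np.set_printoptions(precision=4,suppress=True)
a=dict(np.load('pics/wrist7.npz')); zt=.1152+.0158
pin=onplane(a,[[220+280/4.4,10+287/4.4]],.102); print('pin',pin)
P=onplane(a,[[220+64/4.4,10+60/4.4],[220+501/4.4,10+60/4.4],[220+72/4.4,89],[220+488/4.4,89]],zt);print(P, P[0,:]-P[1,:])
B=onplane(a,[[283.5,284]],zt+.0025);print('bore',B)
C=cloud(a,a['d']);print(C[110:200:20,285])
# side/scene predictions
for n,pts in (('side7',0),('scene7',0)):
  b=dict(np.load(f'pics/{n}.npz'))
  for c in ([.4765,-.0165],[.4765,-.0185]):
    y=np.array([.018,.9998]);X=np.array([.9998,-.018]); c=np.array(c)
    Q=[np.r_[c+s*.0995*y+t*.017*X,zt] for s in(1,-1) for t in (1,-1)]+[np.r_[c,zt+.0025]]
    print(n,c,proj(b,Q))
E
python3 z.py side7 250 160 300 230 8;python3 z.py scene7 230 185 320 250 8
```

```text
pin [[0.4779 0.0677 0.102 ]]
[[0.4618 0.0827 0.131 ]
 [0.4948 0.0821 0.131 ]
 [0.4611 0.0622 0.131 ]
 [0.4943 0.0616 0.131 ]] [-0.033   0.0006  0.    ]
bore [[ 0.4763 -0.0146  0.1335]]
[[0.4781 0.0548 0.1303]
 [0.478  0.0477 0.1306]
 [0.4779 0.0403 0.1299]
 [0.4777 0.0325 0.1293]
 [0.4776 0.0249 0.1305]]
side7 [ 0.4765 -0.0165] [[280.6908 175.0346]
 [266.5504 174.3298]
 [273.5434 216.1528]
 [256.9726 215.2329]
 [269.7758 192.5455]]
side7 [ 0.4765 -0.0185] [[280.6446 175.3878]
 [266.4831 174.6813]
 [273.4766 216.6394]
 [256.8772 215.7168]
 [269.7083 192.9554]]
scene7 [ 0.4765 -0.0165] [[247.4443 191.6272]
 [238.1786 199.3567]
 [312.7965 229.7622]
 [303.8184 238.6002]
 [274.454  213.4156]]
scene7 [ 0.4765 -0.0185] [[248.0671 191.9766]
 [238.8033 199.716 ]
 [313.5079 230.1629]
 [304.5344 239.0128]
 [275.1231 213.7958]]
```

View pics/scene7z230_185.png

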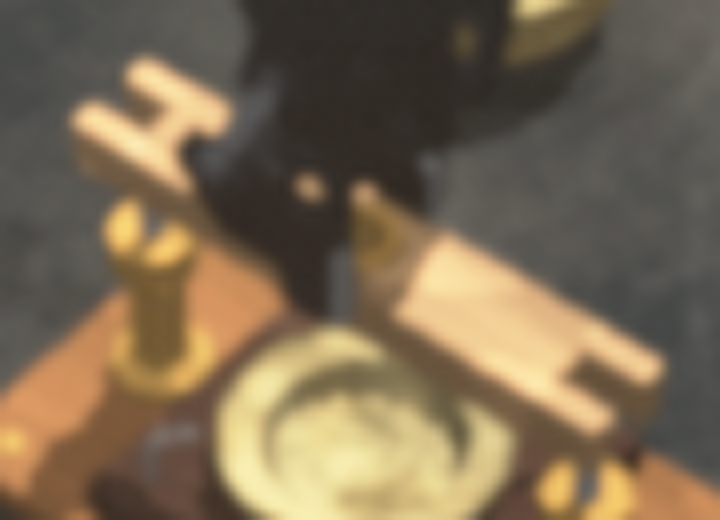

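play_rows([
  {"x": 0.0, "y": 0.0, "z": 0.08, "wx": 0.0, "wy": 0.0, "wz": 0.0},
  {"x": 0.0, "y": 0.0, "z": 0.15, "wx": 0.0, "wy": 0.0, "wz": 0.0},
  {"x": 0.0, "y": 0.0, "z": 0.15, "wx": 0.0, "wy": 0.0, "wz": 0.0},
])

```text
time: 9.2
eef_pos: [0.4754, -0.018, 0.0957]
tool_rot: [[1.0, -0.018, -0.002], [-0.018, -1.0, 0.0], [-0.002, -0.0, -1.0]]
wrist_force: [0.0, -0.7, -2.0]
gripper_width: 0.0323
```

play_rows([
  {"x": 0.0, "y": 0.0, "z": 0.05, "wx": 0.0, "wy": 0.0, "wz": 0.0},
  {"x": 0.0, "y": 0.0, "z": 0.1, "wx": 0.0, "wy": 0.0, "wz": 0.0},
  {"x": 0.0, "y": 0.0, "z": 0.1, "wx": 0.0, "wy": 0.0, "wz": 0.0},
])

```text
time: 9.57
eef_pos: [0.4757, -0.0181, 0.0842]
tool_rot: [[1.0, -0.018, -0.001], [-0.018, -1.0, 0.0], [-0.001, -0.0, -1.0]]
wrist_force: [0.9, 0.1, -1.8]
gripper_width: 0.0323
```

Still weight of the bar on the wrist; a touch lower.

play_rows([
  {"x": 0.0, "y": 0.0, "z": 0.015, "wx": 0.0, "wy": 0.0, "wz": 0.0},
  {"x": 0.0, "y": 0.0, "z": 0.02, "wx": 0.0, "wy": 0.0, "wz": 0.0},
  {"x": 0.0, "y": 0.0, "z": 0.02, "wx": 0.0, "wy": 0.0, "wz": 0.0},
])

```text
time: 9.95
eef_pos: [0.4762, -0.0181, 0.0828]
tool_rot: [[1.0, -0.018, 0.0], [-0.018, -1.0, 0.0], [0.0, -0.0, -1.0]]
wrist_force: [-1.3, 0.9, 1.1]
gripper_width: 0.0326
```

```bash
python3 - <<'E'
from h import *
np.set_printoptions(precision=4,suppress=True)
for n in ['wrist','side','scene']:
  p,d,i=cam(n); save(n+'8',p); np.savez('pics/'+n+'8.npz',p=p,d=d,**i)
  s=telemetry.get_state(); print(s['eef_pos'],s['tool_rot'][0],s['time'],s['wrist_force'],s['gripper_width'])
E
python3 z.py side8 220 140 320 270 4; python3 z.py wrist8 220 10 350 140 4
```

```text
[ 0.4762 -0.0181  0.0829] [ 0.9998 -0.0184  0.0005] 10.0 [-1.5777  0.0949  0.7534] 0.03231749545176655
[ 0.4762 -0.0181  0.0828] [ 0.9998 -0.0184  0.0005] 10.05 [-1.6325  0.7134  1.3547] 0.03254190090269387
[ 0.4762 -0.0181  0.0828] [ 0.9998 -0.0184  0.0005] 10.1 [-1.6254 -0.6932  1.4195] 0.03259623956592521
```

View pics/wrist8z220_10.png

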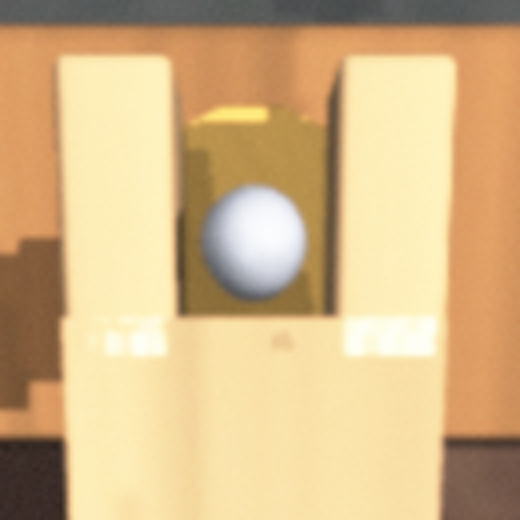

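View pics/side8z220_140.png

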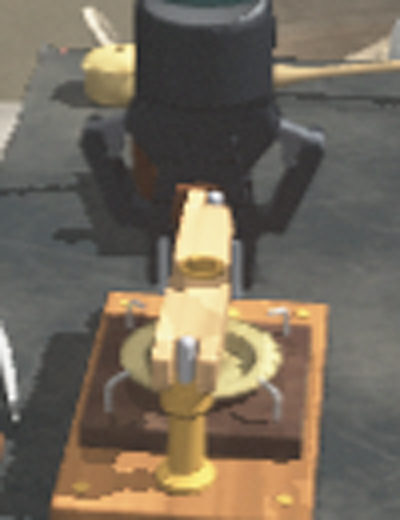

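play_rows([
  {"x": 0.0, "y": 0.0, "z": 0.0, "wx": 0.0, "wy": 0.0, "wz": 0.0},
  {"x": 0.0, "y": 0.0, "z": 0.0, "wx": 0.0, "wy": 0.0, "wz": 0.0},
  {"x": 0.0, "y": 0.0, "z": 0.0, "wx": 0.0, "wy": 0.0, "wz": 0.0},
  {"x": 0.0, "y": 0.0, "z": 0.0, "wx": 0.0, "wy": 0.0, "wz": 0.0},
  {"x": 0.0, "y": 0.0, "z": -0.5, "wx": 0.0, "wy": 0.0, "wz": 0.0},
  {"x": 0.0, "y": 0.0, "z": -1.0, "wx": 0.0, "wy": 0.0, "wz": 0.0},
  {"x": 0.0, "y": 0.0, "z": -1.0, "wx": 0.0, "wy": 0.0, "wz": 0.0},
  {"x": 0.0, "y": 0.0, "z": -1.0, "wx": 0.0, "wy": 0.0, "wz": 0.0},
], jaw=1.0)

```text
time: 11.1
eef_pos: [0.4759, -0.0181, 0.2019]
tool_rot: [[1.0, -0.018, -0.001], [-0.018, -1.0, 0.0], [-0.001, -0.0, -1.0]]
wrist_force: [0.2, -0.1, -0.9]
gripper_width: 0.0851
```

```bash
python3 - <<'E'
from h import *
np.set_printoptions(precision=4,suppress=True)
for n in ['wrist','scene','side']:
  p,d,i=cam(n); save(n+'9',p); np.savez('pics/'+n+'9.npz',p=p,d=d,**i)
  s=telemetry.get_state(); print(s['eef_pos'],s['tool_rot'][0],s['time'],s['wrist_force'],s['gripper_width'])
a=dict(np.load('pics/wrist9.npz'));C=cloud(a,a['d']);print(C[20:340:20,284])
E
```

```text
[ 0.4755 -0.018   0.201 ] [ 0.9998 -0.0184 -0.0024] 11.15 [-0.177   0.0315 -0.2689] 0.08586442876904368
[ 0.4754 -0.018   0.2007] [ 0.9998 -0.0185 -0.0031] 11.2 [-0.5554 -0.4095  0.2254] 0.08529469169290552
[ 0.4754 -0.018   0.2007] [ 0.9998 -0.0184 -0.0032] 11.25 [-0.7896  0.0863 -0.4177] 0.08536688645994128
[[ 0.4791  0.122  -0.0002]
 [ 0.4789  0.1058 -0.0009]
 [ 0.4785  0.0876  0.0143]
 [ 0.478   0.0683  0.1031]
 [ 0.4778  0.0555  0.0999]
 [ 0.4776  0.042   0.0983]
 [ 0.4773  0.0282  0.0996]
 [ 0.4771  0.0135  0.0977]
 [ 0.4768 -0.0013  0.0987]
 [ 0.4764 -0.0381  0.0318]
 [ 0.4763 -0.0329  0.0988]
 [ 0.476  -0.0504  0.0971]
 [ 0.4757 -0.0674  0.0982]
 [ 0.4754 -0.0854  0.0984]
 [ 0.4751 -0.1     0.1048]
 [ 0.4737 -0.198  -0.0002]]
```

View pics/wrist9.png

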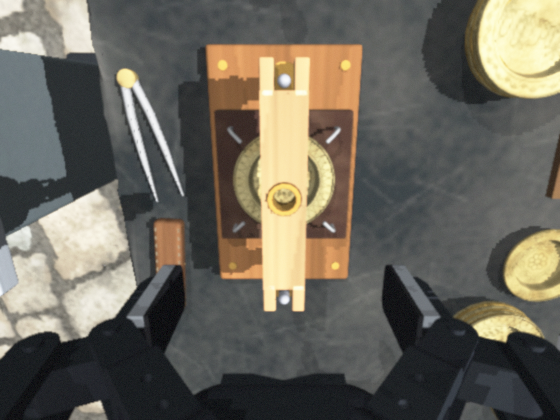

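```bash
python3 z.py wrist9 254 170 314 230 10; python3 z.py wrist9 200 40 370 290 2.4;python3 - <<'E'
from h import *
np.set_printoptions(precision=4,suppress=True)
a=dict(np.load('pics/wrist9.npz'))
print(onplane(a,[[284.5,80],[284.5,299]],.103))
P=onplane(a,[[260.5,58],[309.5,58],[303.5,311],[263.5,311]],.098);print(P,P.mean(0))
E
```

```text
[[ 0.4783  0.0683  0.103 ]
 [ 0.4755 -0.1003  0.103 ]]
[[ 0.4626  0.0824  0.098 ]
 [ 0.4952  0.0819  0.098 ]
 [ 0.4913 -0.1156  0.098 ]
 [ 0.4576 -0.115   0.098 ]] [ 0.4767 -0.0166  0.098 ]
```

View pics/wrist9z254_170.png

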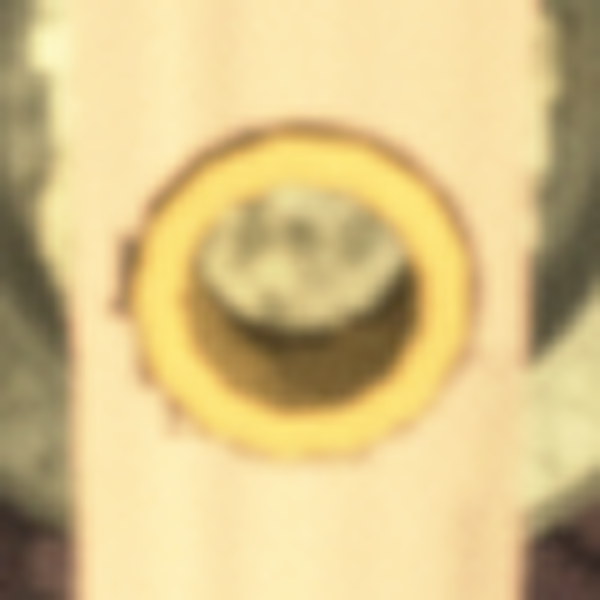

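View pics/wrist9z200_40.png

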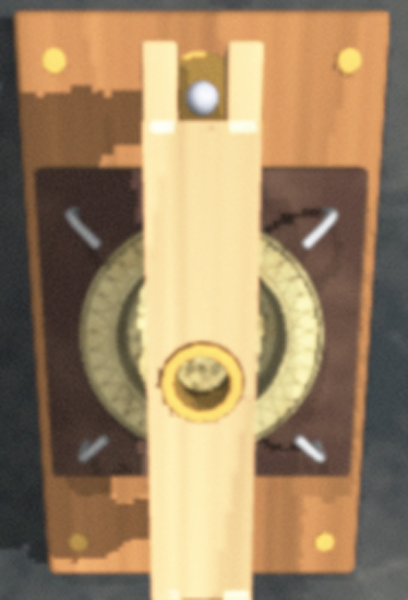

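play_rows([
  {"x": -0.05, "y": -0.4, "z": 0.0, "wx": 0.0, "wy": 0.0, "wz": 0.0},
  {"x": -0.1, "y": -0.9, "z": 0.0, "wx": 0.0, "wy": 0.0, "wz": 0.0},
  {"x": -0.1, "y": -1.0, "z": 0.0, "wx": 0.0, "wy": 0.0, "wz": 0.0},
])

```text
time: 11.62
eef_pos: [0.4653, 0.1046, 0.2013]
tool_rot: [[1.0, -0.015, -0.002], [-0.015, -1.0, 0.0], [-0.002, -0.0, -1.0]]
wrist_force: [-0.5, -0.1, -0.0]
gripper_width: 0.0856
```

play_rows([
  {"x": -0.05, "y": -0.4, "z": 0.0, "wx": 0.0, "wy": 0.0, "wz": -0.15},
  {"x": -0.1, "y": -0.9, "z": 0.0, "wx": 0.0, "wy": 0.0, "wz": -0.4},
  {"x": -0.1, "y": -1.0, "z": 0.0, "wx": 0.0, "wy": 0.0, "wz": -0.54},
  {"x": -0.1, "y": -1.0, "z": 0.0, "wx": 0.0, "wy": 0.0, "wz": -0.54},
])

```text
time: 12.12
eef_pos: [0.4563, 0.2224, 0.2014]
tool_rot: [[0.965, 0.262, -0.002], [0.262, -0.965, -0.001], [-0.002, 0.0, -1.0]]
wrist_force: [1.3, 0.6, -0.0]
gripper_width: 0.0854
```

play_rows([
  {"x": -0.02, "y": -0.3, "z": 0.0, "wx": 0.0, "wy": 0.0, "wz": 0.0},
  {"x": -0.03, "y": -0.54, "z": 0.0, "wx": 0.0, "wy": 0.0, "wz": 0.0},
  {"x": -0.03, "y": -0.54, "z": 0.0, "wx": 0.0, "wy": 0.0, "wz": 0.0},
  {"x": -0.03, "y": -0.54, "z": 0.0, "wx": 0.0, "wy": 0.0, "wz": 0.0},
])

```text
time: 12.62
eef_pos: [0.4366, 0.2825, 0.2022]
tool_rot: [[0.966, 0.259, -0.0], [0.259, -0.966, -0.001], [-0.0, 0.001, -1.0]]
wrist_force: [-1.1, 0.0, -0.2]
gripper_width: 0.0854
```

```bash
python3 - <<'E'
from h import *
np.set_printoptions(precision=4,suppress=True)
for n in ['wrist']:
  p,d,i=cam(n); save(n+'10',p); np.savez('pics/'+n+'10.npz',p=p,d=d,**i)
  s=telemetry.get_state(); print(s['eef_pos'],s['tool_rot'],s['time'],s['wrist_force'],s['gripper_width'])
E
python3 z.py wrist10 200 80 360 320 2.5
```

```text
[0.4366 0.2825 0.2023] [[ 0.9658  0.2591 -0.0001]
 [ 0.2591 -0.9658 -0.0005]
 [-0.0002  0.0005 -1.    ]] 12.675 [0.4947 0.0676 0.3615] 0.08550088643574616
```

View pics/wrist10.png

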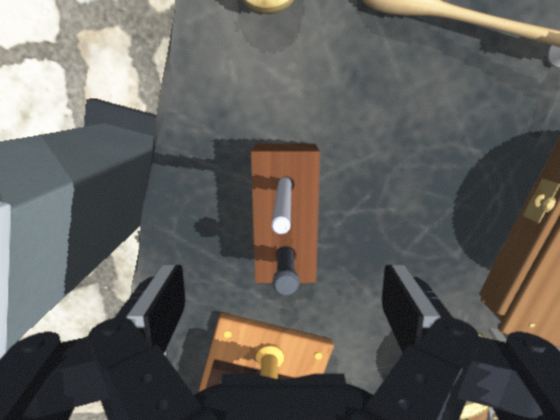

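View pics/wrist10z200_80.png

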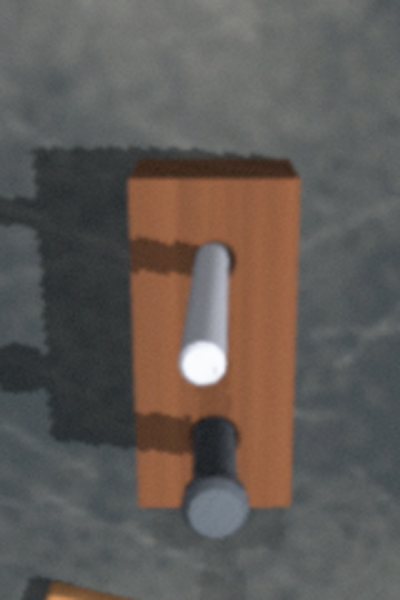

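```bash
python3 - <<'E'
from h import *
np.set_printoptions(precision=4,suppress=True)
a=dict(np.load('pics/wrist10.npz'))
T=onplane(a,[[281,224.6]],.148)[0];B=onplane(a,[[284.3,183]],.05)[0];print(T,B,(T-B)/.098)
C=cloud(a,a['d']);print(C[224,281])
R=np.array([[ 0.9658,0.2591],[0.2591,-0.9658]])
for z in (.114,.148): 
  q=B+(T-B)*(z-.05)/.098; print(z,q,'tool',R.T@(q[:2]-[.4366,.2825]))
E
```

```text
[0.4354 0.283  0.148 ] [0.4375 0.2843 0.05  ] [-0.0215 -0.013   1.    ]
[0.4352 0.2834 0.148 ]
0.114 [0.4361 0.2834 0.114 ] tool [-0.0003 -0.001 ]
0.148 [0.4354 0.283  0.148 ] tool [-0.0011 -0.0008]
```

play_rows([
  {"x": 0.0, "y": -0.01, "z": 0.3, "wx": 0.0, "wy": 0.0, "wz": 0.0},
  {"x": 0.0, "y": -0.01, "z": 0.65, "wx": 0.0, "wy": 0.0, "wz": 0.0},
  {"x": 0.0, "y": -0.01, "z": 0.89, "wx": 0.0, "wy": 0.0, "wz": 0.0},
  {"x": 0.0, "y": -0.01, "z": 0.89, "wx": 0.0, "wy": 0.0, "wz": 0.0},
  {"x": 0.0, "y": -0.01, "z": 0.89, "wx": 0.0, "wy": 0.0, "wz": 0.0},
])

```text
time: 13.3
eef_pos: [0.4368, 0.2849, 0.0973]
tool_rot: [[0.966, 0.26, 0.002], [0.26, -0.966, 0.001], [0.002, -0.001, -1.0]]
wrist_force: [0.2, -0.4, 0.6]
gripper_width: 0.0853
```

play_rows([
  {"x": 0.0, "y": 0.0, "z": 0.0, "wx": 0.0, "wy": 0.0, "wz": 0.0},
  {"x": 0.0, "y": 0.0, "z": 0.0, "wx": 0.0, "wy": 0.0, "wz": 0.0},
  {"x": 0.0, "y": 0.0, "z": 0.0, "wx": 0.0, "wy": 0.0, "wz": 0.0},
  {"x": 0.0, "y": 0.0, "z": 0.0, "wx": 0.0, "wy": 0.0, "wz": 0.0},
  {"x": 0.0, "y": 0.0, "z": 0.0, "wx": 0.0, "wy": 0.0, "wz": 0.0},
  {"x": 0.0, "y": 0.0, "z": 0.0, "wx": 0.0, "wy": 0.0, "wz": 0.0},
  {"x": 0.0, "y": 0.0, "z": 0.0, "wx": 0.0, "wy": 0.0, "wz": 0.0},
], jaw=0.0)

```text
time: 14.18
eef_pos: [0.4361, 0.2852, 0.096]
tool_rot: [[0.965, 0.261, 0.001], [0.261, -0.965, 0.0], [0.001, -0.0, -1.0]]
wrist_force: [1.4, 0.6, 1.2]
gripper_width: 0.0104
```

play_rows([
  {"x": 0.0, "y": 0.0, "z": -0.1, "wx": 0.0, "wy": 0.0, "wz": 0.0},
  {"x": 0.0, "y": 0.0, "z": -0.25, "wx": 0.0, "wy": 0.0, "wz": 0.0},
  {"x": 0.0, "y": 0.0, "z": -0.45, "wx": 0.0, "wy": 0.0, "wz": 0.0},
  {"x": 0.0, "y": 0.0, "z": -0.75, "wx": 0.0, "wy": 0.0, "wz": 0.0},
  {"x": 0.0, "y": 0.0, "z": -1.0, "wx": 0.0, "wy": 0.0, "wz": 0.0},
  {"x": 0.0, "y": 0.0, "z": -1.0, "wx": 0.0, "wy": 0.0, "wz": 0.0},
])

```text
time: 14.92
eef_pos: [0.4362, 0.2855, 0.2191]
tool_rot: [[0.965, 0.262, 0.004], [0.261, -0.965, 0.003], [0.004, -0.001, -1.0]]
wrist_force: [-1.0, 0.6, -1.2]
gripper_width: 0.0102
```

```bash
python3 - <<'E'
from h import *
np.set_printoptions(precision=4,suppress=True)
for n in ['wrist','side','scene']:
  p,d,i=cam(n); save(n+'11',p); np.savez('pics/'+n+'11.npz',p=p,d=d,**i)
  s=telemetry.get_state(); print(s['eef_pos'],s['tool_rot'],s['time'],s['wrist_force'],s['gripper_width'])
E
python3 z.py side11 220 50 320 200 4;python3 z.py scene11 130 80 250 230 4
```

```text
[0.4356 0.2851 0.2168] [[ 0.9652  0.2614  0.0008]
 [ 0.2614 -0.9652  0.0008]
 [ 0.001  -0.0006 -1.    ]] 14.975 [-0.3746 -0.3587 -1.5078] 0.01023491468353881
[0.4352 0.2849 0.2152] [[ 0.9652  0.2614 -0.0013]
 [ 0.2614 -0.9652 -0.0005]
 [-0.0014  0.0001 -1.    ]] 15.025 [ 0.6763 -0.4269 -1.1001] 0.010767033474179757
[0.4351 0.2848 0.2144] [[ 0.9652  0.2614 -0.0025]
 [ 0.2614 -0.9652 -0.0011]
 [-0.0027  0.0005 -1.    ]] 15.075 [-0.403   0.2167 -1.6079] 0.010691547221575363
```

View pics/wrist11.png

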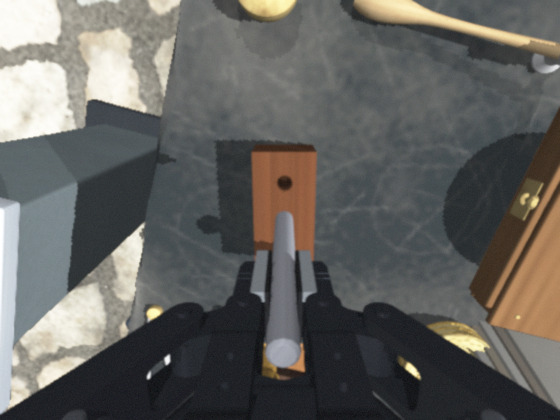

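View pics/side11z220_50.png

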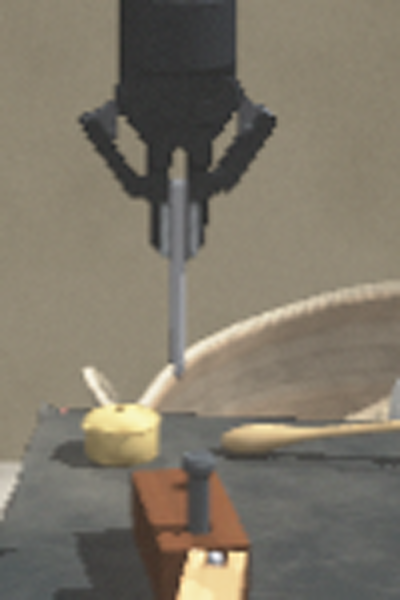

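View pics/scene11z130_80.png

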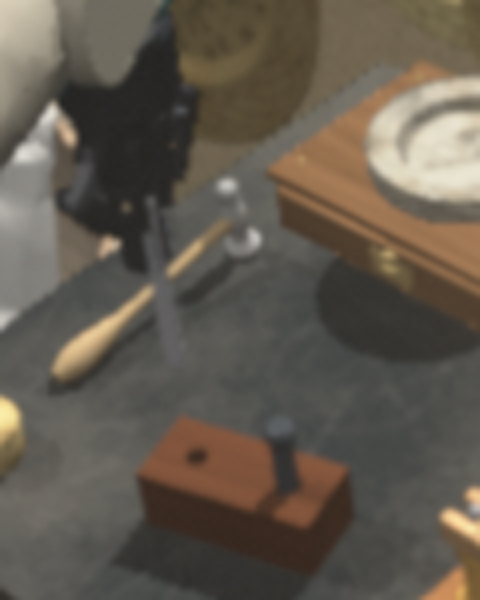

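```bash
python3 z.py wrist11 235 195 335 375 3.3; python3 - <<'E'
from h import *
np.set_printoptions(precision=4,suppress=True)
a=dict(np.load('pics/wrist11.npz'))
e=np.array([0.4356,0.2851,0.2168]);R=np.array([[ 0.9652,0.2614,.0008],[0.2614,-0.9652,.0008],[.001,-.0006,-1]])
C=cloud(a,a['d'])
for u,v in [(285,220),(285,230),(285,245),(284,260),(284,280),(284,300),(284,320),(283,352),(283,348)]:
   print(v,R.T@(C[v,u]-e),C[v,u])
tip=onplane(a,[[285.3,213]],e[2]-.088)[0];top=onplane(a,[[283.2,352.5]],e[2]+.052)[0]
print('tip',R.T@(tip-e),'top',R.T@(top-e))
# cam in tool frame
c=-a['R'].T@a['t'];print('cam tool',R.T@(c-e),a['R']@R)
E
```

```text
220 [ 0.0024 -0.0031  0.0544] [0.4371 0.2888 0.1624]
230 [ 0.0022 -0.0035  0.0374] [0.4369 0.2891 0.1794]
245 [ 0.002  -0.0034  0.0173] [0.4367 0.289  0.1995]
260 [ 0.0004 -0.0795 -0.1452] [0.4151 0.3618 0.3621]
280 [ 0.0013 -0.0031 -0.0168] [0.436  0.2884 0.2336]
300 [ 0.0012 -0.0035 -0.032 ] [0.4358 0.2888 0.2488]
320 [ 0.0011 -0.0034 -0.0439] [0.4358 0.2886 0.2607]
352 [ 0.0008  0.0003 -0.0551] [0.4364 0.2849 0.2719]
348 [ 0.0008 -0.0006 -0.0543] [0.4361 0.2858 0.2711]
tip [0.0029 0.0043 0.088 ] top [ 0.0008  0.0032 -0.052 ]
cam tool [ 0.0004 -0.0795 -0.1452] [[ 1.     -0.0006 -0.0036]
 [-0.0005  0.9522 -0.3054]
 [ 0.0036  0.3054  0.9522]]
```

View pics/wrist11z235_195.png

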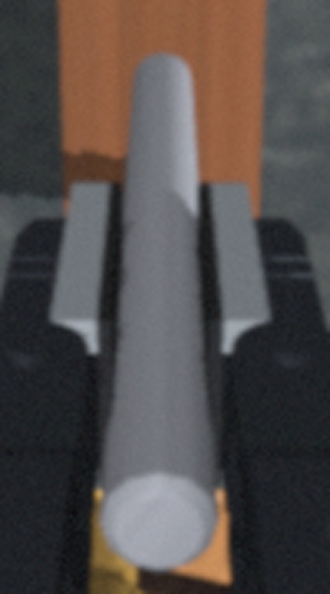

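```bash
python3 - <<'E'
from h import *
np.set_printoptions(precision=4,suppress=True)
a=dict(np.load('pics/wrist9.npz'))
# mouth ellipse: lip annulus
print(onplane(a,[[283.8,199.3],[283.9,199.1]],.1005))
print(onplane(a,[[284-.3,198.5]],.0315))
# dish outer rim, visible left/right edges near y mid
print(onplane(a,[[232.5,179],[335.5,179]],.045))
E
```

```text
[[ 0.4764 -0.0157  0.1005]
 [ 0.4765 -0.0156  0.1005]]
[[ 0.4761 -0.0366  0.0315]]
[[ 0.4303 -0.0132  0.045 ]
 [ 0.5231 -0.0148  0.045 ]]
```

play_rows([
  {"x": -0.05, "y": 0.3, "z": 0.0, "wx": 0.0, "wy": 0.0, "wz": 0.15},
  {"x": -0.12, "y": 0.7, "z": 0.0, "wx": 0.0, "wy": 0.0, "wz": 0.4},
  {"x": -0.2, "y": 1.0, "z": 0.0, "wx": 0.0, "wy": 0.0, "wz": 0.54},
  {"x": -0.2, "y": 1.0, "z": 0.0, "wx": 0.0, "wy": 0.0, "wz": 0.54},
])

```text
time: 15.58
eef_pos: [0.4434, 0.161, 0.2143]
tool_rot: [[1.0, -0.022, -0.003], [-0.022, -1.0, -0.001], [-0.003, 0.001, -1.0]]
wrist_force: [-0.2, 0.5, -0.2]
gripper_width: 0.0105
```

play_rows([
  {"x": 0.1, "y": 0.3, "z": 0.0, "wx": 0.0, "wy": 0.0, "wz": 0.0},
  {"x": 0.2, "y": 0.7, "z": 0.0, "wx": 0.0, "wy": 0.0, "wz": 0.0},
  {"x": 0.25, "y": 0.9, "z": 0.0, "wx": 0.0, "wy": 0.0, "wz": 0.0},
  {"x": 0.25, "y": 0.9, "z": 0.0, "wx": 0.0, "wy": 0.0, "wz": 0.0},
])

```text
time: 16.08
eef_pos: [0.4718, 0.0539, 0.2145]
tool_rot: [[1.0, -0.02, -0.002], [-0.02, -1.0, 0.0], [-0.002, -0.0, -1.0]]
wrist_force: [0.2, -0.6, -1.4]
gripper_width: 0.0105
```

play_rows([
  {"x": 0.02, "y": 0.2, "z": 0.0, "wx": 0.0, "wy": 0.0, "wz": 0.0},
  {"x": 0.038, "y": 0.45, "z": 0.0, "wx": 0.0, "wy": -0.02, "wz": 0.0},
  {"x": 0.038, "y": 0.557, "z": 0.05, "wx": 0.0, "wy": -0.02, "wz": 0.0},
  {"x": 0.038, "y": 0.557, "z": 0.1, "wx": 0.0, "wy": -0.02, "wz": 0.0},
  {"x": 0.038, "y": 0.557, "z": 0.1, "wx": 0.0, "wy": -0.02, "wz": 0.0},
])

```text
time: 16.7
eef_pos: [0.4749, -0.0114, 0.2027]
tool_rot: [[1.0, -0.017, -0.012], [-0.017, -1.0, 0.001], [-0.012, -0.001, -1.0]]
wrist_force: [0.3, 0.1, -2.7]
gripper_width: 0.0108
```

```bash
python3 - <<'E'
from h import *
np.set_printoptions(precision=4,suppress=True)
for n in ['wrist','side','scene']:
  s=telemetry.get_state(); print(s['eef_pos'],s['tool_rot'],s['time'],s['wrist_force'],s['gripper_width'])
  p,d,i=cam(n); save(n+'12',p); np.savez('pics/'+n+'12.npz',p=p,d=d,e=s['eef_pos'],T=s['tool_rot'],**i)
E
python3 z.py side12 235 120 305 220 6;python3 z.py scene12 230 120 320 230 5;python3 z.py wrist12 220 170 350 330 3.7
```

```text
[ 0.4749 -0.0114  0.2027] [[ 0.9998 -0.0174 -0.0122]
 [-0.0174 -0.9998  0.0009]
 [-0.0122 -0.0007 -0.9999]] 16.7 [ 0.2927  0.0886 -2.6824] 0.010817802075714915
[ 0.4751 -0.0115  0.2032] [[ 0.9998 -0.0172 -0.0113]
 [-0.0172 -0.9999  0.0007]
 [-0.0113 -0.0005 -0.9999]] 16.75 [-0.3124  1.0777 -1.869 ] 0.010394172355433207
[ 0.4752 -0.0116  0.2036] [[ 0.9998 -0.0172 -0.0106]
 [-0.0172 -0.9999  0.0006]
 [-0.0106 -0.0004 -0.9999]] 16.8 [-0.0253 -0.4787 -0.5684] 0.010562142233813332
```

View pics/wrist12z220_170.png

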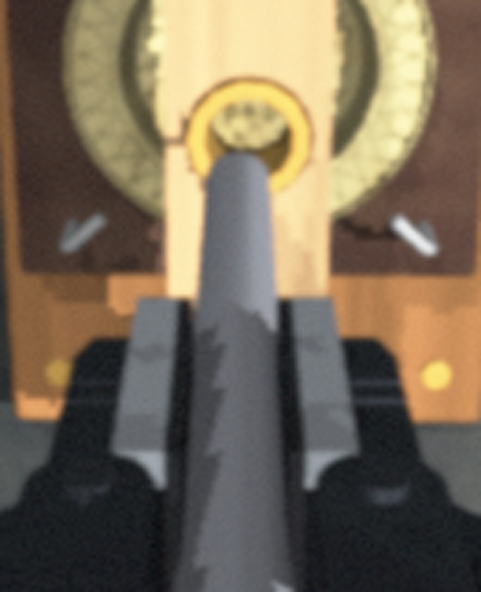

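View pics/side12z235_120.png

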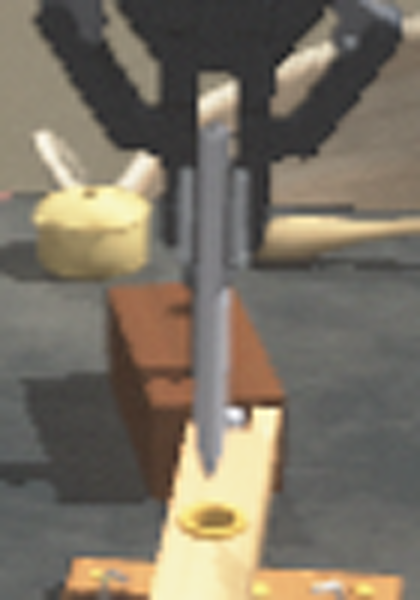

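View pics/scene12z230_120.png

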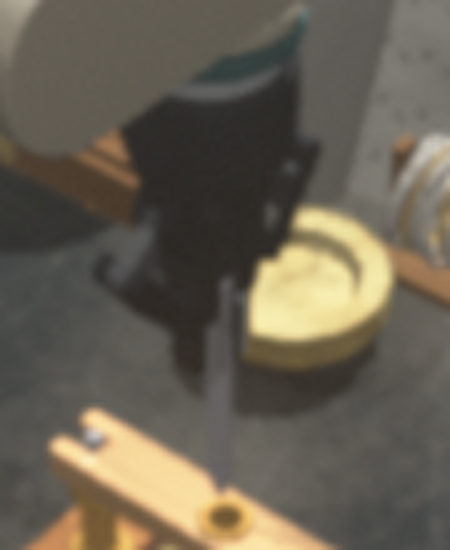

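```bash
cat > chk.py <<'E'
from h import *
np.set_printoptions(precision=4,suppress=True)
def pred(n,bore,tip):
    a=dict(np.load(f'pics/{n}.npz')); return proj(a,[np.r_[bore,.1005],tip]),a
E
python3 - <<'E'
from chk import *
b=np.array([.4765,-.0157])
for n in ['side12','scene12']:
    a=dict(np.load(f'pics/{n}.npz'));e=a['e']
    for d in ([0,0],[.003,0],[0,.003]):
        q=proj(a,[np.r_[b,.1005],np.r_[b+d,e[2]-.085],np.r_[b+d,e[2]+.055]]);print(n,d,q[0],'tip-bore',q[1]-q[0],'top-tip',q[2]-q[1])
a=dict(np.load('pics/wrist12.npz'));e,R=a['e'],a['T'];C=cloud(a,a['d'])
for u,v in [(285,215),(285,220),(285,230),(285,240),(285,250),(285,270),(285,290),(285,310)]: print(v,R.T@(C[v,u]-e),C[v,u])
E
```

```text
side12 [0, 0] [269.6436 205.4527] tip-bore [ 0.0849 -6.9747] top-tip [  0.7262 -59.0595]
side12 [0.003, 0] [269.6436 205.4527] tip-bore [ 1.4254 -6.9148] top-tip [  0.8123 -59.0646]
side12 [0, 0.003] [269.6436 205.4527] tip-bore [ 0.1852 -7.5967] top-tip [  0.7308 -58.9477]
scene12 [0, 0] [274.3564 222.6781] tip-bore [-0.0923 -5.118 ] top-tip [ -0.7844 -43.4707]
scene12 [0.003, 0] [274.3564 222.6781] tip-bore [ 0.6911 -5.855 ] top-tip [ -0.7158 -43.4741]
scene12 [0, 0.003] [274.3564 222.6781] tip-bore [-1.0852 -5.6864] top-tip [ -0.8693 -43.4709]
215 [ 0.0013 -0.003   0.0656] [ 0.4754 -0.0084  0.137 ]
220 [ 0.0012 -0.0029  0.0567] [ 0.4754 -0.0085  0.1459]
230 [ 0.0011 -0.0029  0.0407] [ 0.4755 -0.0085  0.162 ]
240 [ 0.0011 -0.003   0.0265] [ 0.4756 -0.0084  0.1762]
250 [ 0.001  -0.0028  0.0147] [ 0.4757 -0.0087  0.188 ]
270 [ 0.0009 -0.0028 -0.0058] [ 0.4758 -0.0086  0.2084]
290 [ 0.0008 -0.0033 -0.0227] [ 0.476  -0.0082  0.2254]
310 [ 0.0007 -0.0033 -0.036 ] [ 0.4761 -0.0081  0.2386]
```

```bash
cat > rod.py <<'E'
from h import *
import sys
np.set_printoptions(precision=4,suppress=True)
def rodfit(n,bore_px=None,rows=range(216,250,4),tipdz=.085):
    a=dict(np.load(f'pics/{n}.npz'));e,R=a['e'],a['T'];C=cloud(a,a['d'])
    c=-a['R'].T@a['t']; out=[]
    for v in rows:
        L=C[v]; T=(L-e)@R
        # rod pixels: tool y within [-.006,.012], |x|<.02, z in (-.08,.085)
        m=(np.abs(T[:,0])<.012)&(T[:,1]>-.006)&(T[:,1]<.010)&(T[:,2]>.02)&(T[:,2]<.085)
        u=np.where(m)[0]
        if len(u)<5: continue
        um=(u[0]+u[-1])/2; k=int(round(um)); P=T[k-3:k+4]
        t=np.median(P,0); s=ray(a,[[um,v]])[0]
        # recompute x at centre
        d=np.r_[s,1]@a['R']; w=c+d*np.median(a['d'][v,k-3:k+4]); t2=(w-e)@R
        out.append([v,um,len(u),t2[0],t2[1],t2[2]])
    out=np.array(out); return a,out
def lip(n,box,z=.1005):
    a=dict(np.load(f'pics/{n}.npz')); h=cv2.cvtColor(a['p'],cv2.COLOR_RGB2HSV); x0,y0,x1,y1=box
    s=h[y0:y1,x0:x1]; m=(s[...,1]>120)&(s[...,2]>150)&(s[...,0]>17)&(s[...,0]<32)
    return a,m
if __name__=='__main__':
    a,o=rodfit(sys.argv[1]); print(o)
E
python3 rod.py wrist12
python3 - <<'E'
from rod import *
for n in ('wrist9','wrist12'):
    a,m=lip(n,(255,170,315,225)); v,u=np.where(m); print(n,m.sum(),u.min()+255,u.max()+255,v.min()+170,v.max()+170)
    for k in range(0,m.shape[0],5):
        q=np.where(m[k])[0]
        if len(q): print(170+k,q[0]+255,q[-1]+255,(q[0]+q[-1])/2+255)
E
```

```text
[[216.     284.5     16.       0.0009  -0.0026   0.0648]
 [220.     284.5     18.       0.0009  -0.0028   0.0569]
 [224.     284.      19.       0.0006  -0.0028   0.0502]
 [228.     284.      19.       0.0006  -0.0025   0.0445]
 [232.     284.      19.       0.0005  -0.0028   0.038 ]
 [236.     284.      21.       0.0005  -0.0026   0.0326]
 [240.     284.      21.       0.0005  -0.003    0.0265]
 [244.     284.      20.       0.0005  -0.0028   0.0217]
 [248.     284.       5.       0.0005  -0.003    0.0165]]
wrist9 537 266 300 183 215
185 274 293 283.5
190 270 298 284.0
195 267 300 283.5
200 267 300 283.5
205 268 299 283.5
210 272 296 284.0
215 281 285 283.0
wrist12 413 270 303 191 220
195 276 298 287.0
200 272 301 286.5
205 270 303 286.5
210 271 303 287.0
215 272 301 286.5
220 294 296 295.0
```

```bash
python3 - <<'E'
from rod import *
a=dict(np.load('pics/wrist12.npz'));e,R=a['e'],a['T']
print('bore',onplane(a,[[286.5,207],[286.5,206]],.1005))
for t in ([.0011,.0033,.085],[.0009,.0033,.06],[.0005,.0033,.02],[.0004,.0033,.015-.0]): print(e+R@np.array(t))
E
```

```text
bore [[ 0.4762 -0.0153  0.1005]
 [ 0.4762 -0.0145  0.1005]]
[ 0.4749 -0.0146  0.1176]
[ 0.475  -0.0147  0.1426]
[ 0.4751 -0.0147  0.1826]
[ 0.475  -0.0147  0.1876]
```

play_rows([
  {"x": 0.012, "y": 0.008, "z": 0.0, "wx": 0.0, "wy": 0.0, "wz": 0.0},
  {"x": 0.012, "y": 0.008, "z": 0.08, "wx": 0.0, "wy": 0.0, "wz": 0.0},
  {"x": 0.012, "y": 0.008, "z": 0.08, "wx": 0.0, "wy": 0.0, "wz": 0.0},
  {"x": 0.012, "y": 0.008, "z": 0.08, "wx": 0.0, "wy": 0.0, "wz": 0.0},
  {"x": 0.012, "y": 0.008, "z": 0.08, "wx": 0.0, "wy": 0.0, "wz": 0.0},
])

```text
time: 17.48
eef_pos: [0.4767, -0.0135, 0.1943]
tool_rot: [[1.0, -0.018, -0.01], [-0.018, -1.0, 0.0], [-0.01, -0.0, -1.0]]
wrist_force: [-0.8, -0.1, -0.9]
gripper_width: 0.0103
```

```bash
cat > snap.py <<'E'
from h import *
import sys
np.set_printoptions(precision=4,suppress=True)
k=sys.argv[1]
for n in sys.argv[2:]:
  s=telemetry.get_state(); print(s['eef_pos'],s['tool_rot'][:,2],s['tool_rot'][1,0],s['time'],s['wrist_force'],s['gripper_width'])
  p,d,i=cam(n); save(n+k,p); np.savez('pics/'+n+k+'.npz',p=p,d=d,e=s['eef_pos'],T=s['tool_rot'],**i)
E
python3 snap.py 13 wrist side scene; python3 rod.py wrist13
python3 z.py side13 245 130 295 220 8;python3 z.py scene13 245 160 305 235 8;python3 z.py wrist13 240 175 330 265 6
python3 - <<'E'
from rod import *
for n in ('wrist13',):
    a,m=lip(n,(255,170,315,225)); v,u=np.where(m); print(n,m.sum(),u.min()+255,u.max()+255,v.min()+170,v.max()+170)
    for k in range(0,m.shape[0],3):
        q=np.where(m[k])[0]
        if len(q): print(170+k,q[0]+255,q[-1]+255,(q[0]+q[-1])/2+255)
E
```

```text
[ 0.4767 -0.0135  0.1943] [-0.0101  0.0002 -0.9999] -0.01843957106044556 17.475 [-0.7685 -0.07   -0.8708] 0.010331558050382411
[ 0.4767 -0.0135  0.1943] [-0.0101  0.0002 -0.9999] -0.018437775450116455 17.525 [-0.1792  0.2191 -1.516 ] 0.009976894124733987
[ 0.4767 -0.0135  0.1943] [-0.0101  0.0002 -0.9999] -0.018440123960253837 17.575 [-0.109  -0.1944 -1.3131] 0.010264600433669063
[[216.     284.5     16.       0.0009  -0.0027   0.0644]
 [220.     284.5     18.       0.0009  -0.0025   0.0577]
 [224.     284.      19.       0.0006  -0.0027   0.0504]
 [228.     284.      19.       0.0005  -0.003    0.0434]
 [232.     284.      19.       0.0005  -0.0028   0.0378]
 [236.     284.      21.       0.0005  -0.0028   0.0322]
 [240.     284.      21.       0.0005  -0.0028   0.0268]
 [244.     284.      21.       0.0005  -0.003    0.0213]
 [248.     284.       7.       0.0005  -0.0028   0.0169]]
wrist13 435 266 301 191 221
191 283 284 283.5
194 274 293 283.5
197 271 297 284.0
200 269 299 284.0
203 267 300 283.5
206 267 301 284.0
209 267 301 284.0
212 268 300 284.0
215 268 299 283.5
218 271 297 284.0
221 274 274 274.0
```

View pics/wrist13z240_175.png

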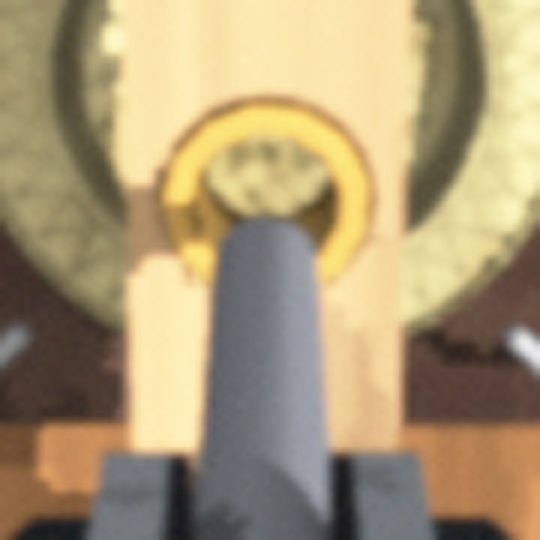

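View pics/side13z245_130.png

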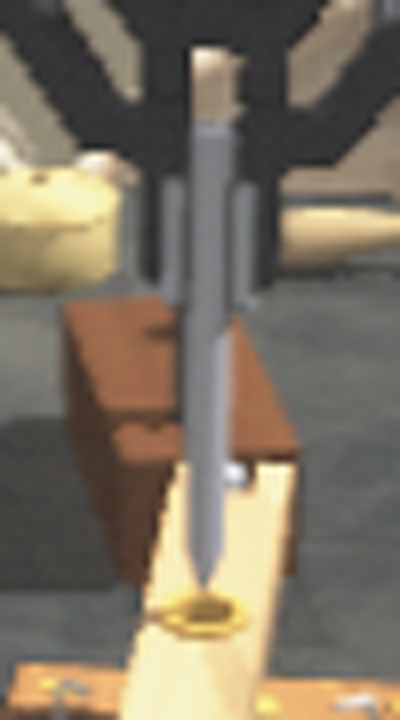

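View pics/scene13z245_160.png

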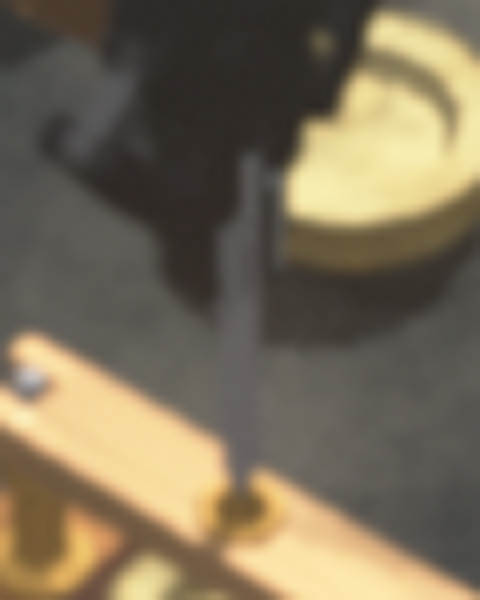

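```bash
python3 - <<'E'
from rod import *
# ellipse fit of the lip outer border
for n in ('wrist9','wrist12','wrist13'):
    a,m=lip(n,(255,170,315,232)); e,R=a.get('e'),a.get('T')
    pts=[]
    for k in range(m.shape[0]):
        q=np.where(m[k])[0]
        if len(q)>3 and (n=='wrist9' or 170+k<213): pts+= [[q[0]+255,170+k],[q[-1]+255,170+k]]
    for k in range(m.shape[1]):
        q=np.where(m[:,k])[0]
        if len(q)>3: pts.append([k+255,q[0]+170])
    pts=np.array(pts,float)
    W=onplane(a,pts,.1005)
    # circle fit in world, radius fixed ~13
    from scipy.optimize import least_squares
    f=lambda p:np.hypot(W[:,0]-p[0],W[:,1]-p[1])-p[2]
    r=least_squares(f,[.4765,-.0155,.013],loss='soft_l1',f_scale=.0004); print(n,r.x,np.std(r.fun))
    r=least_squares(lambda p:np.hypot(W[:,0]-p[0],W[:,1]-p[1])-.013,[.4765,-.0155],loss='soft_l1',f_scale=.0004); print(r.x)
    if e is not None:
        for t in ([.0011,.0033,.085],[.0005,.0033,.02]): print('rod',e+R@np.array(t))
E
```

```text
wrist9 [ 0.4763 -0.0155  0.0126] 0.00022498996792690815
[ 0.4763 -0.0158]
wrist12 [ 0.4764 -0.0153  0.0126] 0.00022801344190344943
[ 0.4764 -0.0159]
rod [ 0.4749 -0.0146  0.1176]
rod [ 0.4751 -0.0147  0.1826]
wrist13 [ 0.4764 -0.0154  0.0126] 0.00022583683096624773
[ 0.4763 -0.0159]
rod [ 0.4769 -0.0168  0.1093]
rod [ 0.477  -0.0168  0.1743]
```

play_rows([
  {"x": -0.003, "y": -0.007, "z": 0.0, "wx": 0.0, "wy": 0.0, "wz": 0.0},
  {"x": -0.003, "y": -0.007, "z": 0.0, "wx": 0.0, "wy": 0.0, "wz": 0.0},
  {"x": -0.003, "y": -0.007, "z": 0.04, "wx": 0.0, "wy": 0.0, "wz": 0.0},
  {"x": -0.003, "y": -0.007, "z": 0.08, "wx": 0.0, "wy": 0.0, "wz": 0.0},
  {"x": -0.003, "y": -0.007, "z": 0.1, "wx": 0.0, "wy": 0.0, "wz": 0.0},
  {"x": -0.003, "y": -0.007, "z": 0.1, "wx": 0.0, "wy": 0.0, "wz": 0.0},
  {"x": -0.003, "y": -0.007, "z": 0.1, "wx": 0.0, "wy": 0.0, "wz": 0.0},
])

```text
time: 18.5
eef_pos: [0.4762, -0.0126, 0.1822]
tool_rot: [[1.0, -0.018, -0.01], [-0.018, -1.0, 0.0], [-0.01, -0.0, -1.0]]
wrist_force: [-0.3, 1.1, -1.1]
gripper_width: 0.0103
```

```bash

python3 snap.py 14 wrist side scene; python3 rod.py wrist14
python3 z.py side14 245 130 295 220 8;python3 z.py scene14 245 160 305 235 8;python3 z.py wrist14 240 175 330 265 6

```

```text
[ 0.4762 -0.0126  0.1822] [-0.0102  0.0002 -0.9999] -0.018370673654490608 18.5 [-0.2638  1.0602 -1.0991] 0.010285126429176636
[ 0.4762 -0.0126  0.1823] [-0.0101  0.0002 -0.9999] -0.018415684556826017 18.55 [-0.0829 -0.3485 -1.1647] 0.010510733677705816
[ 0.4762 -0.0126  0.1823] [-0.0101  0.0003 -0.9999] -0.018434285438550947 18.6 [-0.6262 -0.5128 -1.2566] 0.010366460035324617
[[216.     283.5     25.       0.0003  -0.0027   0.0646]
 [220.     283.5     31.       0.0003  -0.0027   0.0572]
 [224.     285.5     29.       0.0015  -0.0029   0.05  ]
 [228.     284.      19.       0.0006  -0.0028   0.044 ]
 [232.     284.      19.       0.0005  -0.0027   0.0381]
 [236.     284.      20.       0.0005  -0.0028   0.0322]
 [240.     284.      21.       0.0005  -0.0029   0.0266]
 [244.     284.      21.       0.0005  -0.0029   0.0215]
 [248.     284.       7.       0.0005  -0.0029   0.0167]]
```

View pics/wrist14z240_175.png

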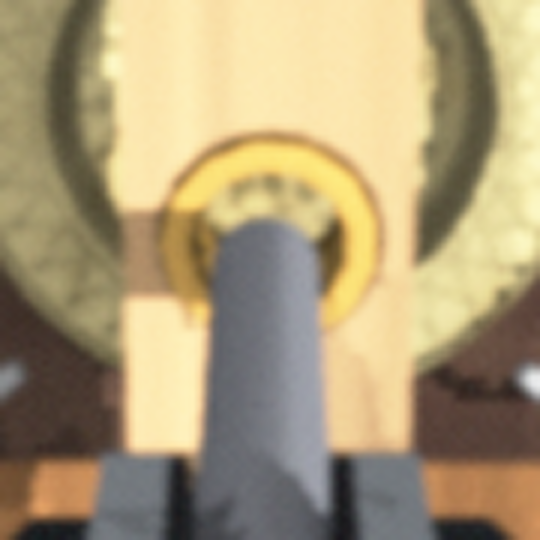

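View pics/side14z245_130.png

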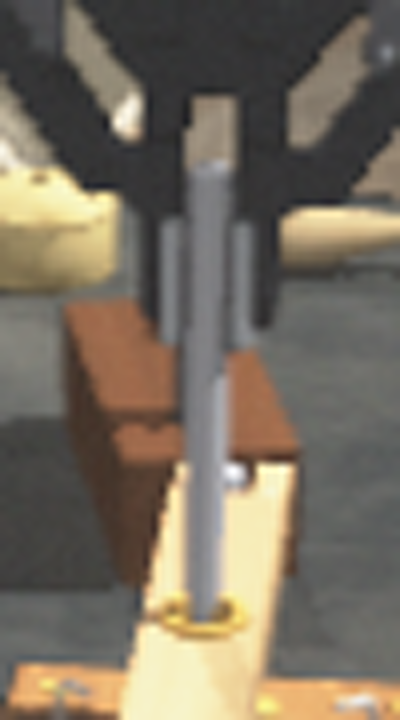

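View pics/scene14z245_160.png

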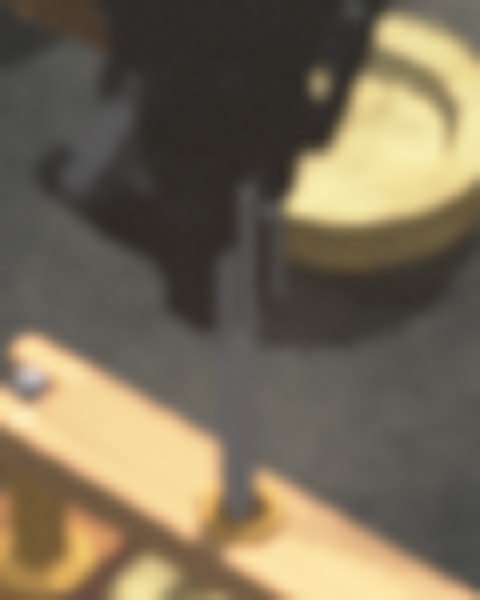

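play_rows([
  {"x": 0.002, "y": 0.0, "z": 0.03, "wx": 0.0, "wy": 0.0, "wz": 0.0},
  {"x": 0.002, "y": 0.0, "z": 0.07, "wx": 0.0, "wy": 0.0, "wz": 0.0},
  {"x": 0.002, "y": 0.0, "z": 0.11, "wx": 0.0, "wy": 0.0, "wz": 0.0},
  {"x": 0.002, "y": 0.0, "z": 0.14, "wx": 0.0, "wy": 0.0, "wz": 0.0},
  {"x": 0.002, "y": 0.0, "z": 0.16, "wx": 0.0, "wy": 0.0, "wz": 0.0},
  {"x": 0.002, "y": 0.0, "z": 0.16, "wx": 0.0, "wy": 0.0, "wz": 0.0},
])

```text
time: 19.4
eef_pos: [0.4761, -0.0126, 0.1627]
tool_rot: [[1.0, -0.018, -0.011], [-0.018, -1.0, 0.0], [-0.011, -0.0, -1.0]]
wrist_force: [-0.8, 0.8, -1.6]
gripper_width: 0.0109
```

```bash

python3 snap.py 15 wrist side scene; python3 rod.py wrist15
python3 z.py side15 245 130 295 220 8;python3 z.py scene15 245 160 305 235 8;python3 z.py wrist15 240 175 330 265 6

```

```text
[ 0.4761 -0.0126  0.1627] [-0.0107  0.0003 -0.9999] -0.018369392196740567 19.4 [-0.7782  0.7651 -1.602 ] 0.010893527829474841
[ 0.4762 -0.0126  0.1629] [-0.0104  0.0002 -0.9999] -0.018443487078458307 19.45 [-0.2915 -0.0787 -1.498 ] 0.010230186733439206
[ 0.4763 -0.0126  0.163 ] [-0.0102  0.0003 -0.9999] -0.01836033726036727 19.5 [ 0.6601 -0.1501 -1.8355] 0.010808848315741363
[[216.     283.      35.      -0.      -0.0024   0.0652]
 [220.     283.      32.      -0.      -0.0025   0.0577]
 [224.     283.      37.      -0.      -0.0026   0.0507]
 [228.     283.      36.      -0.      -0.0026   0.0442]
 [232.     283.      37.      -0.      -0.0028   0.0378]
 [236.     285.      27.       0.0011  -0.0026   0.0327]
 [240.     284.      21.       0.0005  -0.0029   0.0265]
 [244.     284.      21.       0.0005  -0.0031   0.0211]
 [248.     284.       6.       0.0005  -0.0028   0.017 ]]
```

View pics/wrist15z240_175.png

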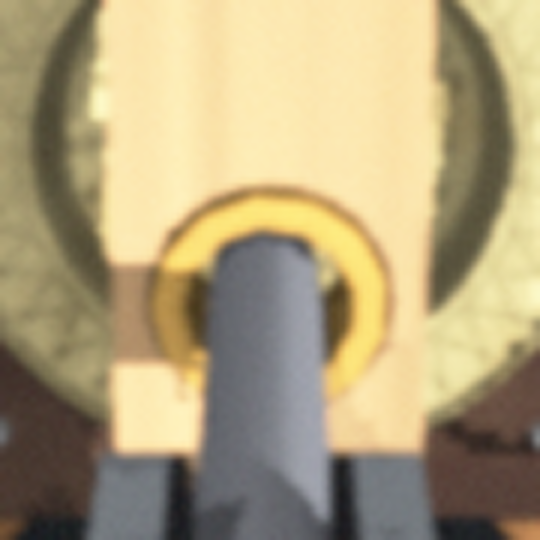

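View pics/scene15z245_160.png

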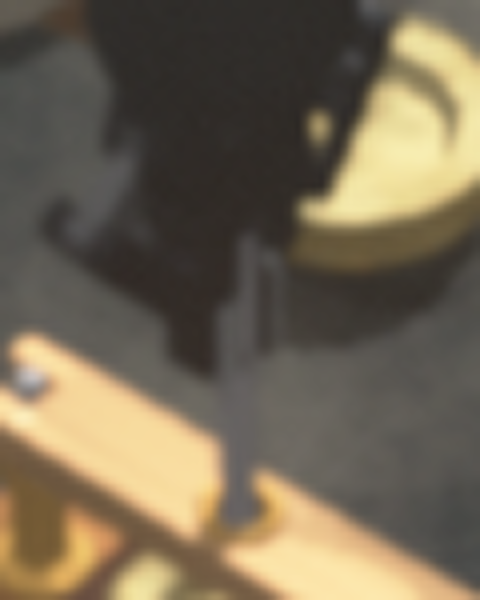

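View pics/side15z245_130.png

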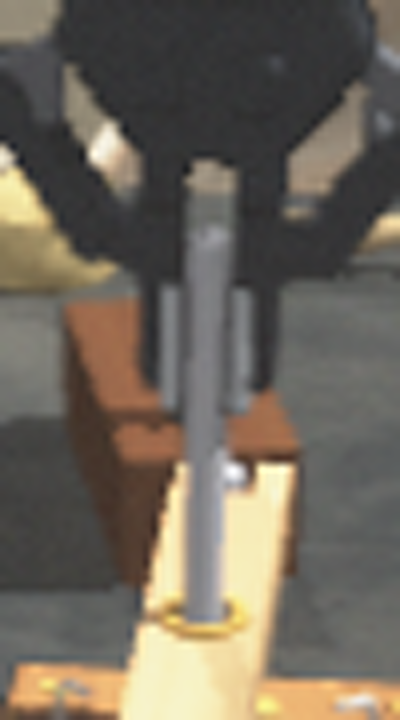

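play_rows([
  {"x": 0.002, "y": 0.001, "z": 0.03, "wx": 0.0, "wy": 0.0, "wz": 0.0},
  {"x": 0.002, "y": 0.001, "z": 0.06, "wx": 0.0, "wy": 0.0, "wz": 0.0},
  {"x": 0.002, "y": 0.001, "z": 0.1, "wx": 0.0, "wy": 0.0, "wz": 0.0},
  {"x": 0.002, "y": 0.001, "z": 0.14, "wx": 0.0, "wy": 0.0, "wz": 0.0},
  {"x": 0.002, "y": 0.001, "z": 0.18, "wx": 0.0, "wy": 0.0, "wz": 0.0},
  {"x": 0.002, "y": 0.001, "z": 0.21, "wx": 0.0, "wy": 0.0, "wz": 0.0},
  {"x": 0.002, "y": 0.001, "z": 0.22, "wx": 0.0, "wy": 0.0, "wz": 0.0},
  {"x": 0.002, "y": 0.001, "z": 0.22, "wx": 0.0, "wy": 0.0, "wz": 0.0},
])

```text
time: 20.55
eef_pos: [0.4762, -0.0127, 0.1365]
tool_rot: [[1.0, -0.018, -0.01], [-0.018, -1.0, 0.0], [-0.01, -0.0, -1.0]]
wrist_force: [0.3, 0.0, -1.5]
gripper_width: 0.0102
```

```bash

python3 snap.py 16 wrist side scene
python3 z.py side16 235 150 305 260 6;python3 z.py scene16 235 160 305 260 7;python3 z.py wrist16 240 175 330 285 5

```

```text
[ 0.4762 -0.0127  0.1365] [-0.0104  0.0003 -0.9999] -0.018395474702091484 20.55 [ 0.3323  0.042  -1.4854] 0.010209809248082905
[ 0.4762 -0.0127  0.1366] [-0.0102  0.0002 -0.9999] -0.01837714227818834 20.6 [ 0.0247 -0.4629 -0.9344] 0.010488473479856325
[ 0.4763 -0.0127  0.1367] [-0.01    0.0002 -0.9999] -0.018377644369662577 20.65 [-1.3821 -0.1242 -0.9517] 0.010178492262810465
```

View pics/wrist16z240_175.png

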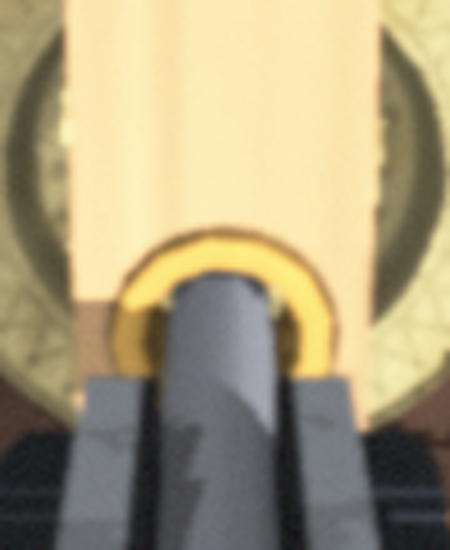

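View pics/scene16z235_160.png

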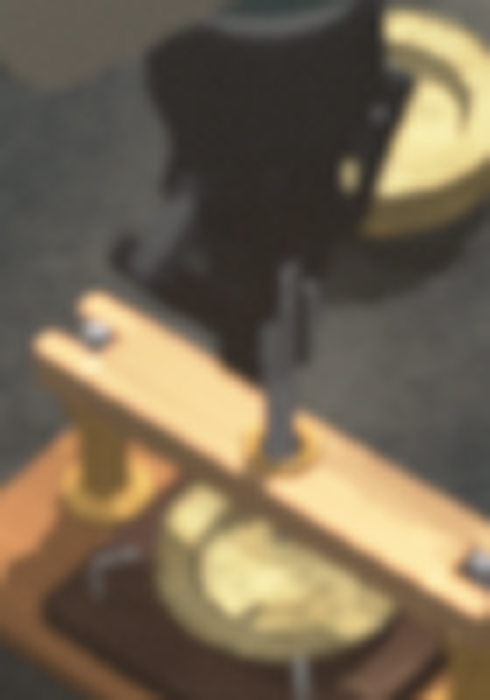

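View pics/side16z235_150.png

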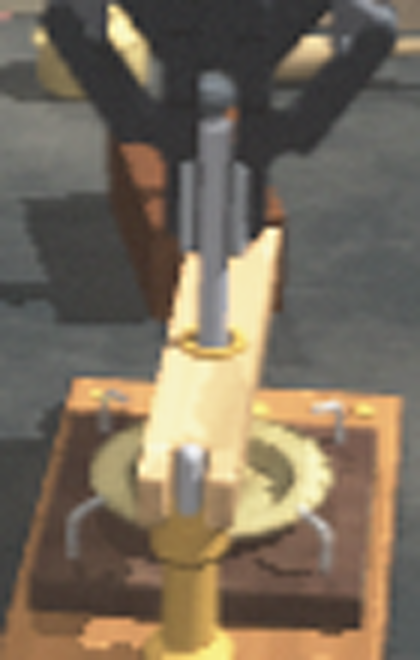

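play_rows([
  {"x": 0.001, "y": 0.0, "z": 0.03, "wx": 0.0, "wy": 0.0, "wz": 0.0},
  {"x": 0.001, "y": 0.0, "z": 0.06, "wx": 0.0, "wy": 0.0, "wz": 0.0},
  {"x": 0.001, "y": 0.0, "z": 0.09, "wx": 0.0, "wy": 0.0, "wz": 0.0},
  {"x": 0.001, "y": 0.0, "z": 0.11, "wx": 0.0, "wy": 0.0, "wz": 0.0},
  {"x": 0.001, "y": 0.0, "z": 0.11, "wx": 0.0, "wy": 0.0, "wz": 0.0},
  {"x": 0.001, "y": 0.0, "z": 0.11, "wx": 0.0, "wy": 0.0, "wz": 0.0},
])

```text
time: 21.45
eef_pos: [0.4762, -0.0127, 0.1234]
tool_rot: [[1.0, -0.018, -0.01], [-0.018, -1.0, 0.0], [-0.01, -0.0, -1.0]]
wrist_force: [-0.0, -0.6, -0.3]
gripper_width: 0.0105
```

play_rows([
  {"x": 0.0, "y": 0.0, "z": 0.008, "wx": 0.0, "wy": 0.0, "wz": 0.0},
  {"x": 0.0, "y": 0.0, "z": 0.016, "wx": 0.0, "wy": 0.0, "wz": 0.0},
  {"x": 0.0, "y": 0.0, "z": 0.016, "wx": 0.0, "wy": 0.0, "wz": 0.0},
])

```text
time: 21.82
eef_pos: [0.4761, -0.0127, 0.1213]
tool_rot: [[1.0, -0.018, -0.011], [-0.018, -1.0, 0.0], [-0.011, -0.0, -1.0]]
wrist_force: [0.4, 0.2, -1.3]
gripper_width: 0.0105
```

play_rows([
  {"x": 0.0, "y": 0.0, "z": 0.006, "wx": 0.0, "wy": 0.0, "wz": 0.0},
  {"x": 0.0, "y": 0.0, "z": 0.006, "wx": 0.0, "wy": 0.0, "wz": 0.0},
])

```text
time: 22.08
eef_pos: [0.4761, -0.0127, 0.1206]
tool_rot: [[1.0, -0.018, -0.011], [-0.018, -1.0, 0.0], [-0.011, -0.0, -1.0]]
wrist_force: [-0.7, -0.7, -1.0]
gripper_width: 0.0105
```

play_rows([
  {"x": 0.0, "y": 0.0, "z": 0.006, "wx": 0.0, "wy": 0.0, "wz": 0.0},
  {"x": 0.0, "y": 0.0, "z": 0.006, "wx": 0.0, "wy": 0.0, "wz": 0.0},
])

```text
time: 22.32
eef_pos: [0.4761, -0.0127, 0.1198]
tool_rot: [[1.0, -0.018, -0.011], [-0.018, -1.0, 0.0], [-0.011, -0.0, -1.0]]
wrist_force: [0.1, -0.1, -1.1]
gripper_width: 0.0102
```

play_rows([
  {"x": 0.0, "y": 0.0, "z": 0.005, "wx": 0.0, "wy": 0.0, "wz": 0.0},
  {"x": 0.0, "y": 0.0, "z": 0.005, "wx": 0.0, "wy": 0.0, "wz": 0.0},
])

```text
time: 22.58
eef_pos: [0.4762, -0.0128, 0.1195]
tool_rot: [[1.0, -0.018, -0.01], [-0.018, -1.0, 0.0], [-0.01, -0.0, -1.0]]
wrist_force: [-0.7, 0.2, 0.6]
gripper_width: 0.0107
```

play_rows([
  {"x": 0.0, "y": 0.0, "z": 0.003, "wx": 0.0, "wy": 0.0, "wz": 0.0},
  {"x": 0.0, "y": 0.0, "z": 0.003, "wx": 0.0, "wy": 0.0, "wz": 0.0},
  {"x": 0.0, "y": 0.0, "z": 0.003, "wx": 0.0, "wy": 0.0, "wz": 0.0},
])

```text
time: 22.95
eef_pos: [0.4762, -0.0127, 0.1192]
tool_rot: [[1.0, -0.018, -0.01], [-0.018, -1.0, 0.0], [-0.01, -0.0, -1.0]]
wrist_force: [-0.4, 0.4, 2.1]
gripper_width: 0.0103
```

```bash

python3 snap.py 17 wrist side scene wrist
python3 z.py side17 235 150 305 260 6;python3 z.py scene17 235 160 305 260 7;python3 z.py wrist17 240 195 330 305 5

```

```text
[ 0.4762 -0.0127  0.1192] [-0.01    0.0002 -1.    ] -0.018317958400942927 22.95 [-0.3611  0.4135  2.1216] 0.010313294453833877
[ 0.4762 -0.0127  0.1192] [-0.01    0.0002 -1.    ] -0.018388538268701595 23.0 [-0.3148  0.1791  1.8005] 0.010152202427262882
[ 0.4762 -0.0127  0.1192] [-0.01    0.0002 -1.    ] -0.018350748394797035 23.05 [-0.4246 -0.3022  2.1082] 0.010283607835678188
[ 0.4762 -0.0128  0.1192] [-0.01    0.0002 -1.    ] -0.01843522150121571 23.1 [0.1633 0.9295 1.938 ] 0.010323090721363075
```

View pics/wrist17z240_195.png

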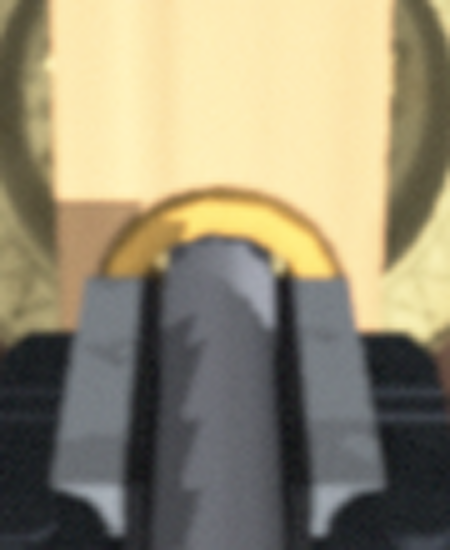

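View pics/scene17z235_160.png

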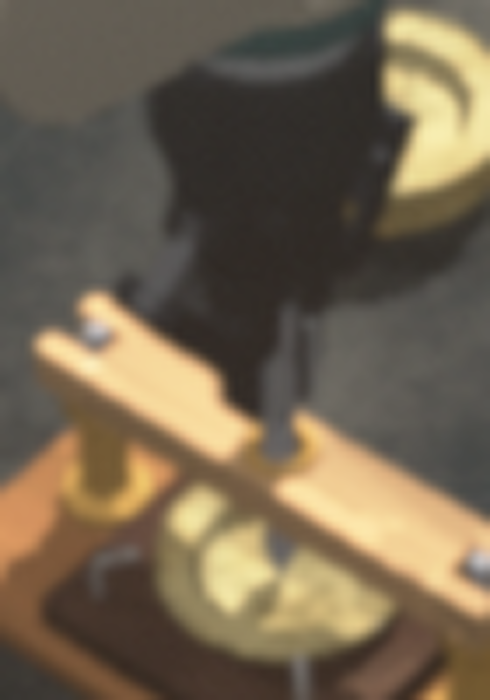

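View pics/side17z235_150.png

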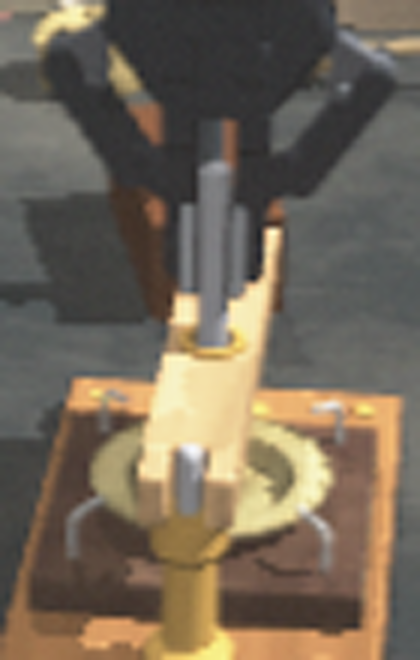

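```bash
python3 -c "
from station import arm,telemetry
print(telemetry.get_state()['wrist_force']); print(arm.hand_in())"
```

```text
[-0.73694023  0.34362621  2.62484865]
the job is handed in; nothing more can be done
None
```

I laid the bridge on the two posts, let it go, lowered the long punch through its bush onto the dish, and handed in at about 23 s with the punch still gripped. `hand_in` reports no verdict, so the result below is from my own last checks.

**Bridge:** After I let go, the wrist depth showed the bar's top at 98 mm, level along its length, with both pins in their slots. The bore measured about 1 mm from the midpoint between the pins.

**Punch:**
- The point came to rest at about 31.5 mm height, which matches the dish. The scene camera also shows it on the dish.
- The wrist force rose from about -1.1 N to +2 N, so roughly 3 N is pressing on the brass. The grip opening was 10.3 mm on the 12 mm rod.
- The rod was within about 1° of upright.

**Where the cameras disagreed:** the wrist camera put the rod about 0.45 mm to the -x side of the bush centre. The side camera put it about 1 mm to the +x side, but it only resolves about 2.3 mm per pixel. Either would leave a gap all round, since the clearance is 3 mm, but I could not measure the contact force on the bush itself.

**Short punch:** I never touched it. Its position was only judged by eye in the pictures, not measured again at the end.

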